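# Bring a calibration weight over the balance pan for zeroing

### The job

Take the loose glass lid off the balance's round draft shield by its knob and lay it, without dropping it, knob up in the middle of the round black pad. Then take the largest of the three steel weights from the aluminium plate, carry it over the glass wall and hold it upright, still and centred 5 to 10 mm above the weighing pan, ready to be lowered once the balance has been zeroed: the weight must never touch any part of the balance, the gripper must not knock against it, and the smaller weights and other things on the bench stay as they are. Finish while still holding the weight there, neither set down nor let go.

Things in the scene. Friction and masses are not known exactly. Their poses are not given: they have to be found in the camera images.
- balance: Fixed precision balance, light grey housing 300 mm deep, 200 mm wide, 72 mm high, on four feet. Its origin lies on the bench under the centre of the weighing pan; the housing reaches from x = -200 mm (low sloping keypad and display, towards the operator) to x = +100 mm and to y = +-100 mm in its own frame, z up. Round the pan stands a clear glass draft shield: an upright open tube, 144 mm outer and 136 mm inner diameter, rim 150 mm above the bench.
- pan (a point): Centre of the top face of the round steel weighing pan (110 mm diameter), 85 mm above the bench inside the glass shield, 65 mm below the shield's rim. z up.
- lid: Loose round clear glass lid, 150 mm diameter, 0.2 to 0.3 kg; at the start it lies on the shield's rim, centred. Origin: centre of the underside of its lip, a grey ring of 128 mm outer diameter, 5 mm high, that hangs inside the shield; above it the glass disc, 5 to 10 mm above the origin; above that the knob up to 37 mm. z up along the knob. It rests on its lip when laid on a flat surface.
- lid_knob (a point): Centre of the gripping part of the lid's round black knob, on the lid's axis, 27.5 mm above the lid's origin and 17.5 mm above the glass disc. The knob is 25 mm in diameter from 11 to 24 mm above the disc, with a narrower neck (18 to 20 mm) below, and 27 mm tall in all.
- pad: Fixed round black rubber pad, 190 mm diameter, 3 mm thick, flat on the bench, for laying the lid on. Origin: centre of its underside.
- plate: Fixed square aluminium plate, 170 x 170 mm, 8 mm thick, flat on the bench, on which the three weights stand. Origin: centre of its underside.
- w500_mid (a point): The largest of the three stainless steel knob weights (500 g), standing on the plate. The point lies on its axis, half-way up, 35.5 mm above its flat bottom; z up its axis. Round body 38 mm diameter, 48 mm high, then a neck and a knob of 24 mm diameter (60 to 67 mm above the bottom); 71 mm tall in all. Its centre of mass is about 30 mm above the bottom.
- w200_mid (a point): The middle weight (200 g), same shape: body 28 mm diameter, 36 mm high, 54 mm tall with its knob. The point lies on its axis, half-way up. Leave it standing.
- w100_mid (a point): The smallest weight (100 g), same shape: body 22 mm diameter, 29 mm high, 44 mm tall with its knob. The point lies on its axis, half-way up. Leave it standing.
- hygrometer: Small white desk thermo-hygrometer, loose, 95 mm wide (y), 40 mm deep, 64 mm high, standing behind the work. Origin: centre of its underside. Leave it.
- small_case: Small closed aluminium instrument case, loose, 110 mm (x) by 170 mm (y), 55 mm high, with a handle on its +x side, behind the work. Origin: centre of its underside. Leave it.
Mind the look-alikes: they are no part of the job. Several things have the shape of the lid; the one meant has the colours described above.

How it is judged:
By the outcome, as a careful person would: the job done as asked, in the order asked, and still so for the second after the job is handed in, while the arm keeps its last pose, push and grip.
It also fails if it takes over 64 s, if anything falls off the work surface, if the arm or the gripper's body presses on something with over 40 N, if the wrist force passes 120 N, or if a joint passes its speed limit or range.

### The arm

A 7-joint arm with a two-finger parallel gripper is mounted at the origin on the work surface. World frame = base frame: x ahead of the robot, y to its left, z up, the work surface at z = 0. Lengths are in m, angles in rad, forces in N, time in s.
With the tool pointing down it reaches from about 0.4 to 0.875 m from the base axis. Payload 6.5 kg.
Tool frame: the origin (TCP) lies at the very end of the fingers, on their centre line; the grasp point (between the pads) lies ctrl.pinch_z behind it (ctrl.pinch_z is the distance from the TCP to the grasp point, in m); z points along the fingers, y is the direction in which the jaws open and shut (so a half turn about z gives the same grasp; the last joint's range is limited). The gripper opens to 85 mm and grips with 20 to 120 N. Pads are 22 mm wide; open, the fingers measure 114 mm over their backs; the gripper's body (76 mm by 85 mm) begins 54 mm behind the grasp point. The pads swing forward as they close: fully open they stand 13 mm farther back than shut.
Start: joints at [-1.218, 0.536, -0.004, 1.538, 0.003, 1.067, -0.071], TCP at [0.264, 0.594, 0.231] pointing down, gripper open.
Joint ranges: [-2.7, 2.7], [-0.37, 2.16], [-1.27, 1.26], [0.24, 2.4], [-1.31, 4.45], [0.19, 1.91], [-2.76, 2.76]. Speed limits (rad/s): [2.39, 2.39, 3.14, 3.14, 3.14, 3.14, 3.14].

### API

Orientations are given as [roll, pitch, yaw] about the fixed x, y, z axes, in that order (R = Rz(yaw) Ry(pitch) Rx(roll)).
In Python, from bench import ctrl gives the robot as it stands.
- The arm moves only by the tool apply_moves, never from a script. Its argument "targets" is a list of rows, each an object with "jaw": the opening in per cent of the stroke, from 0 (shut) to 100 (fully open); "xyz": the shift along the tool's x, y, z in mm, a list of three; "dr": the turn, a rotation vector about the tool's x, y, z in degrees, a list of three. In form: [{"jaw": jaw, "xyz": [tx, ty, tz], "dr": [wx, wy, wz]}, ...]. A call has 1 to 5 rows; each row shifts and turns the commanded pose from where the row before left it, along the tool's axes as they then stand; what a row does not reach is not made up. A row lasts 1/12 s, in which the tool goes at most 41.7 mm and 7.16 degrees, less where a joint would pass 70% of its speed; a pose out of reach is approached as far as the arm can. A call with a gripper value outside its range is refused whole. The fingers move at their own pace and stop on an object; "squeeze" is the grip in N (left out, the last holds). Time passes only in rows, so rows that do not move let the fingers close. It gives the time, the measured TCP pose, the force and the opening at its end, in the units of the state.
- ctrl.read_state(): the state, without advancing time (a new reading comes with each control period).
- ctrl.snapshot(name): name is "side" or "top" or "wrist"; returns a dict with "image" (400x640x3 uint8, red, green, blue), "fovy" (degrees; the focal length in pixels is half the picture's height over the tangent of half this angle, whatever the lens; pixels are square), "cx", "cy" (the principal point, pixels), "extrinsics" (4x4, takes a point from camera to world coordinates). Camera axes: x right, y down, z forward; pixel columns grow to the right and rows downward; lengths in m; the calibration is good to about 2 mm. The wrist camera is an equidistant fisheye: a pixel r from the principal point sees the ray r / f radians off the axis. A picture is of the moment at which its call begins. There is no depth.
- ctrl.job_done(): hands the job in, once; it reports no verdict.
Trained networks look in a picture, given as the dict that the camera call returned (one of the last four; its "shot" number tells which), for a name from the list of things; names that differ only in an ending like _2 or _b are one class to them, and where a whole thing is asked for, a point or a joint stands for the part that bears it (a point fixed in the world has none). Each returns a list of dicts, best first, with "p" (0 to 1); they miss things now and then, are a little off and sometimes report something else, mostly with a low value. They report only what shows in the picture. A call takes as long as a camera call. They do not tell look-alikes from the thing itself.
- ctrl.recognise(picture, name): "position" ([row, column] in pixels, amid what is visible of it).
- ctrl.outline_of(picture, name): "pixels" (400x640 bool, what is visible of it) and "position" ([row, column] in pixels, amid what is visible of it).
- ctrl.tip_of(picture, name): "position" ([row, column] in pixels: a listed point, or the origin of a listed thing).
The state is a dict: "t": time; "q": joint angles; "qd": joint speeds; "tau": joint torques, N m; "position": TCP position; "eef_rot": TCP orientation; "wrist_force": force on the tool from outside, world axes, zero at the start; "moment": the same for the moment, N m; "gripper_width": finger opening in m.
Only numpy, scipy, OpenCV 4.12 (cv2) and the standard library are available. Lean on these libraries where they do the work, as an engineer would, in place of code of your own. Each camera call takes 0.05 s, during which the arm holds its last target.

## Working session

There is one attempt and no reset: what is moved stays moved. The work goes in short steps, Python scripts to look and compute and a tool call to move; the robot and the scene stay as the last step left them, time stands still between calls to the robot, and variables do not carry over. Pictures are saved under pics/ and viewed, and the job is handed in when it is done.

Besides the shell and the picture viewer there is one more tool, called after "Emit:" as a command line: name --argument value ..., lists and objects as JSON in quotes. apply_moves: Moves the arm, as the interface text tells. Its arguments: {"type":"object","properties":{"targets":{"type":"array"},"squeeze":{"type":"number"}},"required":["targets"]}

```bash
mkdir -p pics; ls
python3 - <<'E'
from bench import ctrl
import cv2,pickle
print(ctrl.read_state(), ctrl.pinch_z)
for n in ["side","top","wrist"]:
    s=ctrl.snapshot(n); cv2.imwrite(f"pics/{n}0.png",s["image"][:,:,::-1]); pickle.dump(s,open(f"pics/{n}0.pkl","wb"))
    print(n,s["fovy"],s["cx"],s["cy"],s["extrinsics"].round(3).tolist(),s["shot"])
E
```

```text
pics
{'t': 0.0, 'q': array([-1.21818195,  0.53716665, -0.00442297,  1.53887145,  0.00259394,
        1.06729257, -0.07116739]), 'qd': array([ 0.00028868, -0.00084486,  0.00111508, -0.0009928 ,  0.0014075 ,
       -0.00015038, -0.00111954]), 'tau': array([ 1.57569166e-04, -5.83419120e+01,  1.04903463e+00, -2.59097064e+01,
        1.24043689e-02,  9.63573635e-03, -1.38806308e-05]), 'position': array([0.26410821, 0.59323556, 0.23041357]), 'eef_rot': array([-3.13986521e+00,  1.29772201e-04,  2.72286655e+00]), 'wrist_force': array([ 0.4708902 , -0.16326447, -0.55632022]), 'moment': array([ 0.01382981, -0.02105137, -0.01815761]), 'gripper_width': 0.08527774274672546} 0.0187
side 45.69685643290673 323.6407001839396 198.9650413420858 [[0.987, -0.08, 0.138, 0.346], [-0.159, -0.581, 0.798, -1.261], [0.016, -0.81, -0.586, 1.154], [0.0, 0.0, 0.0, 1.0]] 1
top 49.252505128954766 318.19017342309166 197.2047382159328 [[-0.016, -0.988, 0.153, 0.34], [-1.0, 0.018, 0.014, 0.116], [-0.017, -0.153, -0.988, 1.712], [0.0, 0.0, 0.0, 1.0]] 2
wrist 65.70646984690485 315.85187409908593 198.8184700398354 [[0.406, 0.878, 0.254, 0.2], [0.914, -0.389, -0.115, 0.623], [-0.002, 0.278, -0.96, 0.373], [0.0, 0.0, 0.0, 1.0]] 3
```

View pics/side0.png

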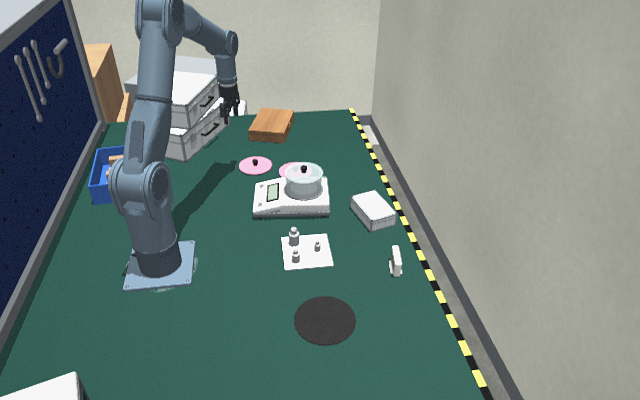

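View pics/top0.png

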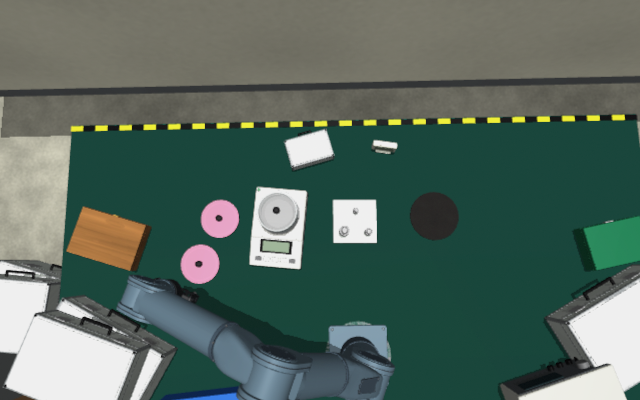

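View pics/wrist0.png

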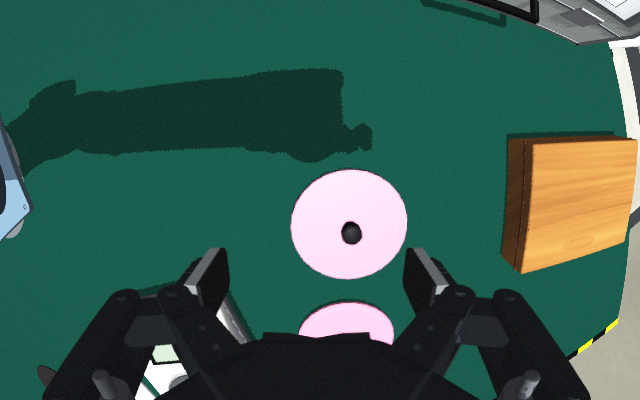

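The side view shows two pink lids on the bench, with knobs at (255,161) and about (285,170), and the clear lid on the shield with its knob at (304,169). In the top view the pink lids are at (219,218) and (199,264), and the clear one is on the balance at (277,210). The clear lid with the grey ring fits the description. The black pad is at top (434,216), the weights' plate at (355,221), and the largest weight at about (344,231).

```bash
cat > h.py <<'E'
import numpy as np, cv2, pickle
from bench import ctrl
from scipy.spatial.transform import Rotation as R
def foc(s): return 200/np.tan(np.radians(s["fovy"])/2)
def ray(s,rc,fish=False):
    f=foc(s); v=np.array([rc[1]-s["cx"],rc[0]-s["cy"]])/f
    if fish:
        r=np.linalg.norm(v); d=np.array([*(v/max(r,1e-9)*np.sin(r)),np.cos(r)])
    else: d=np.array([*v,1.])
    E=s["extrinsics"]; d=E[:3,:3]@d; return E[:3,3],d/np.linalg.norm(d)
def atz(s,rc,z,fish=False):
    o,d=ray(s,rc,fish); return o+d*(z-o[2])/d[2]
def tri(*rays):
    A=sum(np.eye(3)-np.outer(d,d) for o,d in rays); b=sum((np.eye(3)-np.outer(d,d))@o for o,d in rays)
    p=np.linalg.solve(A,b); return p,max(np.linalg.norm((np.eye(3)-np.outer(d,d))@(p-o)) for o,d in rays)
def proj(s,p,fish=False):
    E=s["extrinsics"]; c=E[:3,:3].T@(np.asarray(p)-E[:3,3]); f=foc(s)
    if fish:
        rr=np.hypot(c[0],c[1]); th=np.arctan2(rr,c[2]); v=c[:2]/max(rr,1e-9)*th
    else: v=c[:2]/c[2]
    return np.array([s["cy"]+f*v[1],s["cx"]+f*v[0]])
def crop(s,r0,r1,c0,c1,k,name):
    cv2.imwrite(name,cv2.resize(s["image"][r0:r1,c0:c1,::-1],None,fx=k,fy=k,interpolation=cv2.INTER_CUBIC))
E
python3 - <<'E'
from h import *
S={n:ctrl.snapshot(n) for n in ("side","top")}
H={"lid_knob":.1725,"pad":.003,"plate":.0,"w500_mid":.0435,"w200_mid":.035,"w100_mid":.03,"pan":.085,"balance":0,"lid":.145,"small_case":0,"hygrometer":0}
for n,z in H.items():
    print(n)
    for c in S:
        for d in ctrl.tip_of(S[c],n)[:4]:
            print("  ",c,round(d["p"],2),np.round(d["position"],1),atz(S[c],d["position"],z).round(4))
crop(S["top"],170,290,180,480,2.6,"pics/topc.png"); crop(S["side"],140,340,230,410,4,"pics/sidec.png")
crop(S["side"],140,230,240,340,7,"pics/sided.png")
pickle.dump(S,open("pics/S.pkl","wb"))
E
```

```text
lid_knob
   side 0.88 [162.3 251.9] [0.3371 0.3566 0.1725]
   side 0.81 [168.8 303.8] [0.533  0.2819 0.1725]
   side 0.63 [165.  294.5] [0.5005 0.3143 0.1725]
   top 0.95 [206.2 276.9] [0.5491 0.2853 0.1725]
   top 0.78 [215.9 218.2] [0.5179 0.4947 0.1725]
   top 0.71 [265.3 200.9] [0.345  0.5521 0.1725]
   top 0.51 [231.  344.6] [0.4566 0.0464 0.1725]
pad
   side 0.95 [320.5 326.6] [ 0.5255 -0.3203  0.003 ]
   top 0.75 [213.9 430.2] [ 0.5308 -0.2985  0.003 ]
plate
   side 0.88 [253.2 305.4] [ 0.5007 -0.0076  0.    ]
   top 0.72 [219.6 352.3] [0.514  0.0072 0.    ]
w500_mid
   side 0.53 [235.2 292. ] [0.4593 0.0468 0.0435]
   top 0.65 [229.7 344.9] [0.4713 0.0393 0.0435]
w200_mid
   side 0.55 [254.8 296.5] [ 0.4645 -0.0493  0.035 ]
   top 0.53 [230.7 363.4] [ 0.4669 -0.0319  0.035 ]
w100_mid
   side 0.48 [241.1 320.1] [0.5572 0.0159 0.03  ]
   side 0.31 [214.9 373.8] [0.7866 0.1389 0.03  ]
   top 0.37 [210.6 353.8] [0.5458 0.0023 0.03  ]
pan
balance
   side 0.62 [203.9 302.9] [0.5286 0.2879 0.    ]
   top 0.6 [216.1 279.7] [0.5328 0.2933 0.    ]
lid
   side 0.94 [165.7 254.2] [0.3449 0.3746 0.145 ]
   side 0.75 [174.7 301. ] [0.5221 0.284  0.145 ]
   side 0.39 [173.1 293.8] [0.4956 0.2992 0.145 ]
   top 0.85 [265.8 200.7] [0.3433 0.5605 0.145 ]
   top 0.8 [211.7 279.3] [0.5325 0.2796 0.145 ]
   top 0.73 [220.9 221.6] [0.5027 0.4887 0.145 ]
small_case
   side 0.64 [213.6 368.5] [0.7794 0.1874 0.    ]
   top 0.55 [151.6 310.2] [0.7924 0.1694 0.    ]
hygrometer
   side 0.68 [266.7 395.1] [ 0.8002 -0.1202  0.    ]
   top 0.84 [145.5 380.1] [ 0.8121 -0.1131  0.    ]
```

View pics/topc.png

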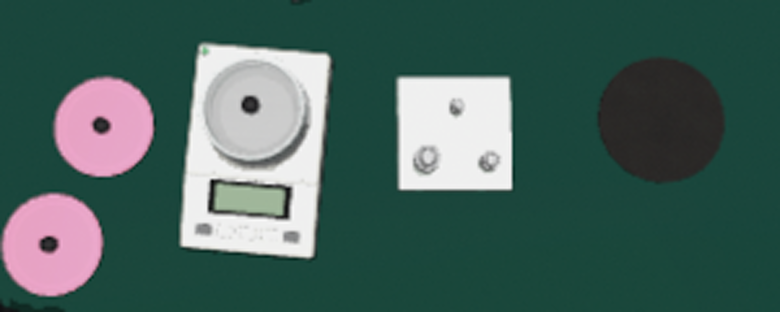

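View pics/sided.png

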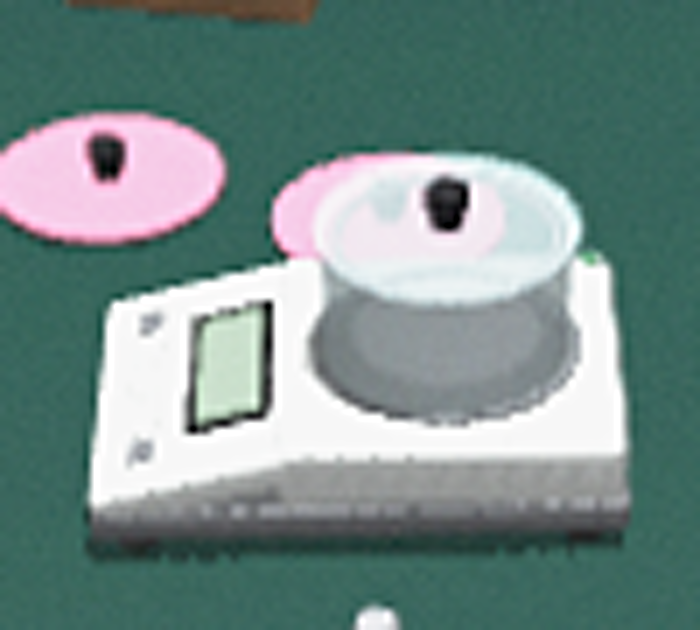

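The enlarged crops confirm it. The only lid on the balance is clear glass, with its knob at side (303.9,169) and top (276.2,210), and both look-alikes are pink. The weights in the top crop are largest at lower left, middle at lower right and smallest at the top. Next I'll segment them for tighter positions.

Run:
```python
from h import *
S=pickle.load(open("pics/S.pkl","rb"))
def cen(s,r0,r1,c0,c1,fn,dbg=False):
    im=s["image"][r0:r1,c0:c1].astype(int); m=fn(im).astype(np.uint8)
    n,l,st,c=cv2.connectedComponentsWithStats(m); i=1+np.argmax(st[1:,4])
    M=(l==i); rr,cc=np.nonzero(M); return np.array([rr.mean()+r0,cc.mean()+c0]),M.sum(),(rr.min()+r0,rr.max()+r0,cc.min()+c0,cc.max()+c0)
dark=lambda im: im.sum(2)<150
k1=cen(S["side"],160,180,295,312,dark);k2=cen(S["top"],203,217,268,285,dark); print(k1,k2)
print("knob",tri(ray(S["side"],k1[0]),ray(S["top"],k2[0])))
pd=lambda im:(im.max(2)<75)&(abs(im[:,:,1]-im[:,:,0])<15)
p1=cen(S["side"],285,355,280,370,pd);p2=cen(S["top"],180,250,400,470,pd);print(p1,p2)
print("pad",atz(S["side"],p1[0],.003),atz(S["top"],p2[0],.003),tri(ray(S["side"],p1[0]),ray(S["top"],p2[0])))
wh=lambda im: im.min(2)>120
a=cen(S["side"],225,275,270,340,wh);b=cen(S["top"],190,250,325,385,wh);print(a,b)
print("plate",atz(S["side"],a[0],.008),atz(S["top"],b[0],.008))
# weights knob tops
crop(S["top"],190,250,325,385,10,"pics/wt.png");crop(S["side"],222,272,275,335,10,"pics/ws.png")
```

```text
(array([169.18181818, 303.90909091]), np.int64(22), (np.int64(166), np.int64(172), np.int64(302), np.int64(306))) (array([209.85, 275.85]), np.int64(20), (np.int64(207), np.int64(212), np.int64(273), np.int64(278)))
knob (array([0.5356225 , 0.28982927, 0.16581447]), np.float64(0.0012279422470812705))
(array([320.5250212 , 324.45419847]), np.int64(2358), (np.int64(297), np.int64(344), np.int64(294), np.int64(355))) (array([215.64028777, 433.96624239]), np.int64(1807), (np.int64(192), np.int64(239), np.int64(410), np.int64(458)))
pad [ 0.51899927 -0.31947803  0.003     ] [ 0.52372936 -0.31279372  0.003     ] (array([ 0.52217937, -0.31421604, -0.00328426]), np.float64(0.002213191883681187))
(array([250.92889759, 306.45596869]), np.int64(1533), (np.int64(227), np.int64(270), np.int64(281), np.int64(333))) (array([221.0592, 354.3904]), np.int64(1875), (np.int64(200), np.int64(242), np.int64(333), np.int64(376)))
plate [ 0.50488128 -0.004933    0.008     ] [ 5.07283474e-01 -2.87801373e-04  8.00000000e-03]
```

View pics/wt.png

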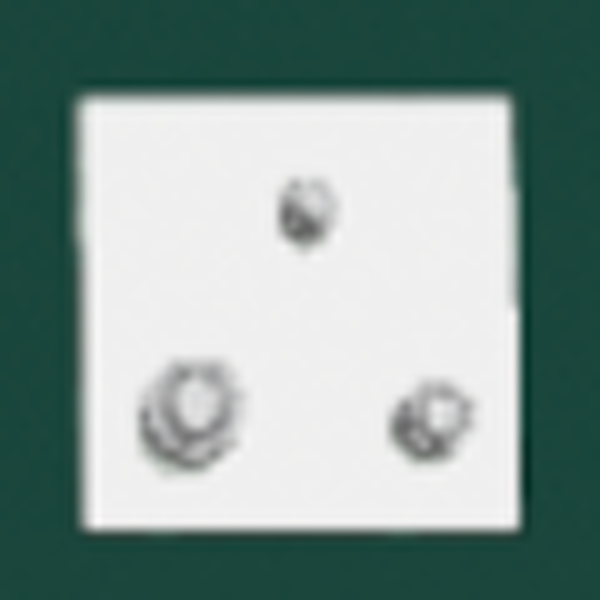

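View pics/ws.png

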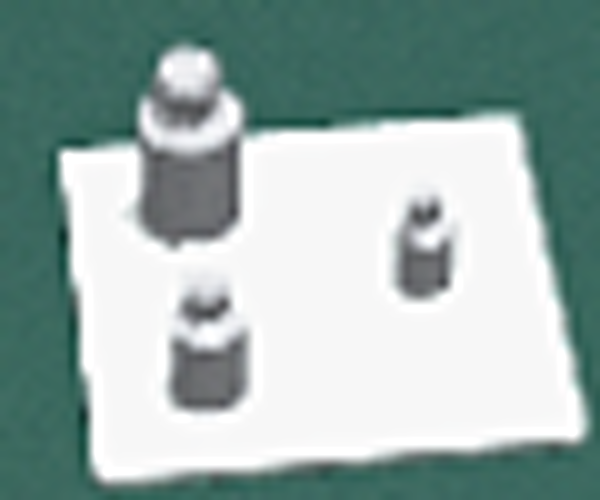

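```bash
cat >> h.py <<'E'
def plan(p,yaw=90,n=5,dec=0,st=None):
    st=st or ctrl.read_state()
    r=R.from_euler("xyz",st["eef_rot"]); q=np.array(st["position"]); p=np.asarray(p,float)
    rt=R.from_euler("xyz",[180,0,yaw],degrees=True)
    for i in range(n):
        step=(p-q)/(n-i); drv=(r.inv()*rt).as_rotvec(degrees=True)/(n-i)
        t=np.round(r.inv().apply(step)*1000,dec); dr=np.round(drv,1)
        print([float(x) for x in t],[float(x) for x in dr])
        q=q+r.apply(t/1000); r=r*R.from_rotvec(dr,degrees=True)
    print("end",q.round(4),r.as_euler("xyz",degrees=True).round(2))
E
python3 -c "
from h import *
plan([.53,.29,.25],90,10)"
```

```text
[-37.0, -17.0, -2.0] [-0.0, 0.0, 6.6]
[-38.0, -13.0, -2.0] [-0.0, 0.0, 6.6]
[-40.0, -8.0, -2.0] [-0.0, 0.0, 6.6]
[-40.0, -4.0, -2.0] [-0.0, 0.0, 6.6]
[-40.0, 1.0, -2.0] [-0.0, 0.0, 6.6]
[-40.0, 6.0, -2.0] [-0.0, 0.0, 6.6]
[-39.0, 10.0, -2.0] [0.0, 0.0, 6.6]
[-37.0, 15.0, -2.0] [0.0, 0.0, 6.6]
[-36.0, 19.0, -1.0] [0.0, 0.0, 6.6]
[-33.0, 23.0, -2.0] [0.0, 0.0, 6.6]
end [0.5299 0.2901 0.2503] [180.   0.  90.]
```

Emit:
apply_moves --targets '[{"jaw": 100, "xyz": [-37, -17, -2], "dr": [0, 0, 6.6]}, {"jaw": 100, "xyz": [-38, -13, -2], "dr": [0, 0, 6.6]}, {"jaw": 100, "xyz": [-40, -8, -2], "dr": [0, 0, 6.6]}, {"jaw": 100, "xyz": [-40, -4, -2], "dr": [0, 0, 6.6]}, {"jaw": 100, "xyz": [-40, 1, -2], "dr": [0, 0, 6.6]}]' --squeeze 50

```text
t: 1.77
position: [0.3978, 0.4398, 0.2416]
eef_rot: [3.141, -0.0, 2.141]
wrist_force: [0.6, 0.8, -0.4]
gripper_width: 0.0855
```

Emit:
apply_moves --targets '[{"jaw": 100, "xyz": [-40, 6, -2], "dr": [0, 0, 6.6]}, {"jaw": 100, "xyz": [-39, 10, -2], "dr": [0, 0, 6.6]}, {"jaw": 100, "xyz": [-37, 15, -2], "dr": [0, 0, 6.6]}, {"jaw": 100, "xyz": [-36, 19, -1], "dr": [0, 0, 6.6]}, {"jaw": 100, "xyz": [-33, 23, -2], "dr": [0, 0, 6.6]}]'

```text
t: 2.18
position: [0.5309, 0.2884, 0.2506]
eef_rot: [3.141, -0.0, 1.565]
wrist_force: [0.9, 0.2, -0.0]
gripper_width: 0.0852
```

Emit:
apply_moves --targets '[{"jaw": 100, "xyz": [0, 0, 0], "dr": [0, 0, 0]}, {"jaw": 100, "xyz": [0, 0, 0], "dr": [0, 0, 0]}]'

```text
t: 2.35
position: [0.5318, 0.2871, 0.2506]
eef_rot: [3.14, 0.001, 1.566]
wrist_force: [-0.8, 0.7, -0.2]
gripper_width: 0.0851
```

Run:
```python
from h import *
s=ctrl.snapshot("wrist"); st=ctrl.read_state(); print(st["position"],np.degrees(st["eef_rot"]))
pickle.dump((s,st),open("pics/w1.pkl","wb")); cv2.imwrite("pics/w1.png",s["image"][:,:,::-1])
print(s["extrinsics"].round(4).tolist())
for n in ("lid_knob","lid"):
    for d in ctrl.tip_of(s,n)[:3]: print(n,d["p"],d["position"])
print("expected knob",proj(s,[.5356,.29,.1725],True)," tcp",proj(s,st["position"],True))
```

```text
[0.53017359 0.28960258 0.25028541] [-1.79998238e+02 -8.35155103e-03  8.99498612e+01]
[[1.0, -0.0048, -0.0001, 0.5323], [-0.0046, -0.9601, -0.2795, 0.3587], [0.0012, 0.2795, -0.9601, 0.393], [0.0, 0.0, 0.0, 1.0]]
lid_knob 0.87 [206.3, 316.9]
lid 0.78 [195.5, 314.9]
expected knob [204.53044665 320.37358367]  tcp [250.63891127 312.01364905]
```

View pics/w1.png

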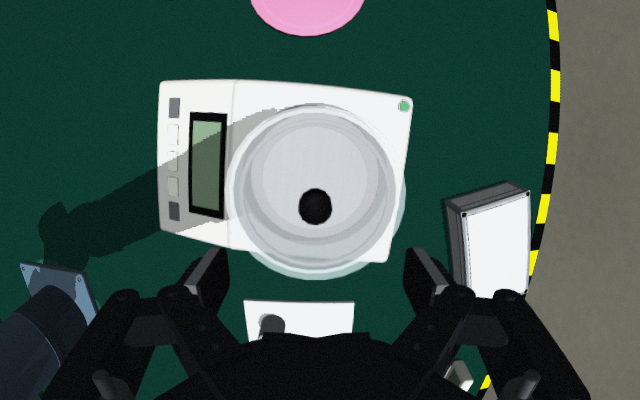

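Run:
```python
from h import *
s,st=pickle.load(open("pics/w1.pkl","rb"))
im=s["image"][180:232,290:342].astype(int); m=(im.max(2)<60); rr,cc=np.nonzero(m); c=(rr.mean()+180,cc.mean()+290)
print(c,rr.min()+180,rr.max()+180,cc.min()+290,cc.max()+290,m.sum())
for z in (.1725,.175,.182): print(z,atz(s,c,z,True))
S=pickle.load(open("pics/S.pkl","rb"))
o=ray(s,c,True); print(tri(o,ray(S["side"],(169.18,303.9)),ray(S["top"],(209.85,275.85))))
# fit knob model: silhouette projected vs x,y
best=None
def sil(x,y):
    a=np.linspace(0,2*np.pi,60); P=[]
    for z,r in ((.166,.0125),(.179,.0125),(.182,.0105)): 
        for t in a: P.append(proj(s,[x+r*np.cos(t),y+r*np.sin(t),z],True))
    P=np.array(P); h=cv2.convexHull((P[:,::-1]).astype(np.float32))
    M=cv2.moments(h); return np.array([M["m01"]/M["m00"],M["m10"]/M["m00"]]),P.min(0),P.max(0)
from scipy.optimize import fsolve
q=fsolve(lambda v: sil(*v)[0]-np.array(c),[.535,.29]); print(q,sil(*q))
```

```text
(np.float64(206.32677595628417), np.float64(314.8666666666667)) 189 224 299 331 915
0.1725 [0.53148556 0.28861525 0.1725    ]
0.175 [0.53149445 0.28940921 0.175     ]
0.182 [0.53151933 0.29163231 0.182     ]
(array([0.53403433, 0.28812591, 0.16787601]), np.float64(0.0028976190189444443))
[0.53148904 0.28888203] (array([206.32677587, 314.86666704]), array([187.62558749, 297.67813023]), array([224.7398298 , 332.03913899]))
```

The wrist picture shows the clear lid's knob at (206,315), midway between the fingers (217 and 413). From it the knob comes out at (0.5315, 0.289), which agrees with the other cameras to about 3 mm. I'll go down to just above the knob and check.

Emit:
apply_moves --targets '[{"jaw": 100, "xyz": [-1, 1, 25], "dr": [0, 0, 0]}, {"jaw": 100, "xyz": [0, 0, 25], "dr": [0, 0, 0]}, {"jaw": 100, "xyz": [0, 0, 12], "dr": [0, 0, 0]}, {"jaw": 100, "xyz": [0, 0, 0], "dr": [0, 0, 0]}]'

```text
t: 2.83
position: [0.5281, 0.2895, 0.1853]
eef_rot: [-3.136, 0.003, 1.574]
wrist_force: [-0.6, 0.1, 0.0]
gripper_width: 0.0855
```

Run:
```python
from h import *
s=ctrl.snapshot("wrist"); st=ctrl.read_state(); print(st["position"],np.degrees(st["eef_rot"]))
pickle.dump((s,st),open("pics/w2.pkl","wb")); cv2.imwrite("pics/w2.png",s["image"][:,:,::-1])
print(proj(s,st["position"],True))
S=ctrl.snapshot("side"); crop(S,110,210,250,370,6,"pics/s2.png")
```

```text
[0.52934147 0.28975266 0.18724938] [-1.79845438e+02  7.07748841e-02  9.01265840e+01]
[256.45923179 317.83827572]
```

View pics/w2.png

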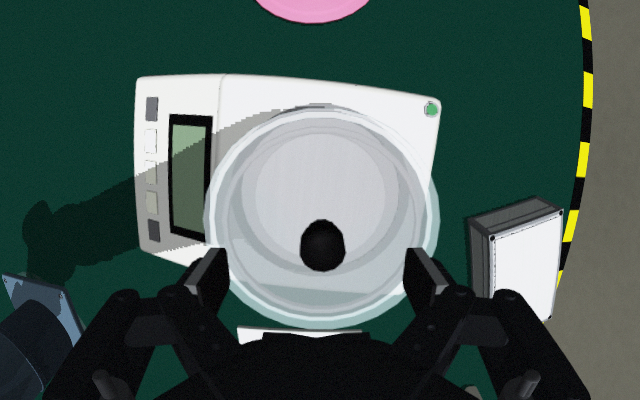

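View pics/s2.png

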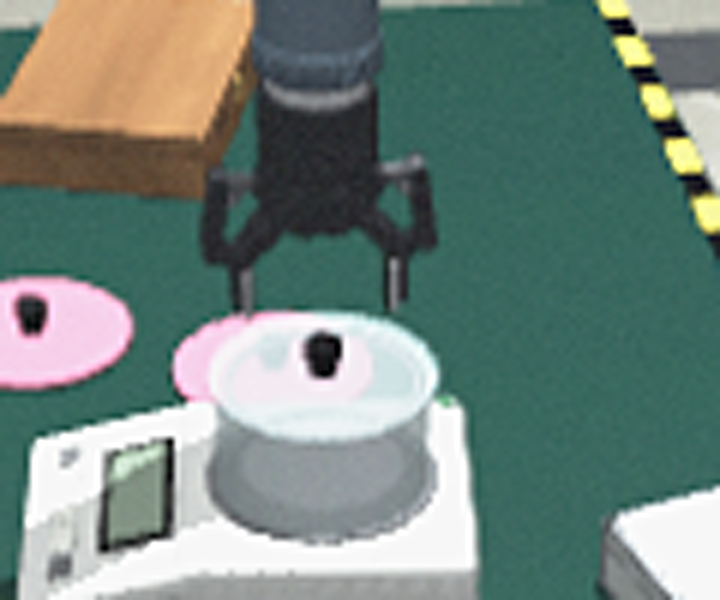

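Run:
```python
from h import *
s,st=pickle.load(open("pics/w2.pkl","rb"))
im=s["image"][210:280,290:352].astype(int); m=(im.max(2)<60); rr,cc=np.nonzero(m); c=(rr.mean()+210,cc.mean()+290)
print(c,cc.min()+290,cc.max()+290)
for z in (.1725,.175,.182): print(z,atz(s,c,z,True))
print(np.mean([ctrl.read_state()["position"] for i in range(20)],0))
```

```text
(np.float64(245.93521594684387), np.float64(321.9856035437431)) 300 344
0.1725 [0.53163983 0.28877973 0.1725    ]
0.175 [0.53159469 0.28994755 0.175     ]
0.182 [0.53146829 0.29321745 0.182     ]
[0.53050062 0.28993907 0.18862241]
```

Emit:
apply_moves --targets '[{"jaw": 100, "xyz": [0, 2.5, 9], "dr": [0, 0, 0]}, {"jaw": 100, "xyz": [0, 0, 9], "dr": [0, 0, 0]}, {"jaw": 100, "xyz": [0, 0, 9], "dr": [0, 0, 0]}, {"jaw": 60, "xyz": [0, 0, 0], "dr": [0, 0, 0]}, {"jaw": 45, "xyz": [0, 0, 0], "dr": [0, 0, 0]}]'

```text
t: 3.35
position: [0.5329, 0.2888, 0.1606]
eef_rot: [-3.14, 0.001, 1.571]
wrist_force: [-0.1, 0.3, 0.2]
gripper_width: 0.0644
```

Run:
```python
from h import *
s=ctrl.snapshot("wrist"); cv2.imwrite("pics/w3.png",s["image"][:,:,::-1])
print([ctrl.read_state()[k] for k in ("position","wrist_force","gripper_width")])
```

```text
[array([0.53331207, 0.28902028, 0.1611799 ]), array([0.5202582 , 0.8035283 , 0.12164383]), 0.05633020899084599]
```

View pics/w3.png

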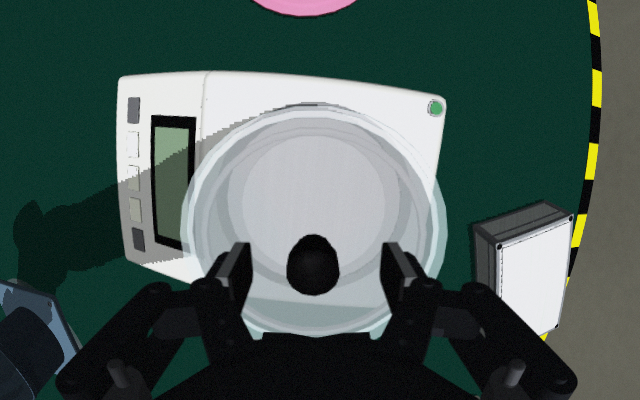

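The knob spans columns 287–339 (centre 313), and the inner finger edges are at 251 and 381 (centre 316). I'll shift about 1 mm and close.

Emit:
apply_moves --targets '[{"jaw": 38, "xyz": [0, -1, 0], "dr": [0, 0, 0]}, {"jaw": 30, "xyz": [0, 0, 0], "dr": [0, 0, 0]}, {"jaw": 20, "xyz": [0, 0, 0], "dr": [0, 0, 0]}, {"jaw": 10, "xyz": [0, 0, 0], "dr": [0, 0, 0]}, {"jaw": 5, "xyz": [0, 0, 0], "dr": [0, 0, 0]}]' --squeeze 50

```text
t: 3.82
position: [0.5326, 0.2893, 0.1619]
eef_rot: [3.141, -0.001, 1.571]
wrist_force: [-1.8, -0.4, 5.1]
gripper_width: 0.0228
```

Emit:
apply_moves --targets '[{"jaw": 0, "xyz": [0, 0, 0], "dr": [0, 0, 0]}, {"jaw": 0, "xyz": [0, 0, 0], "dr": [0, 0, 0]}, {"jaw": 0, "xyz": [0, 0, 0], "dr": [0, 0, 0]}, {"jaw": 0, "xyz": [0, 0, 0], "dr": [0, 0, 0]}]'

```text
t: 4.15
position: [0.5326, 0.2893, 0.1619]
eef_rot: [3.141, -0.001, 1.571]
wrist_force: [-2.1, 0.0, 5.3]
gripper_width: 0.0231
```

Run:
```python
from h import *
s=ctrl.snapshot("wrist"); crop(s,200,330,200,440,3,"pics/w4.png")
S=ctrl.snapshot("side"); crop(S,110,210,250,370,6,"pics/s4.png")
```

```text
(no output)
```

View pics/w4.png

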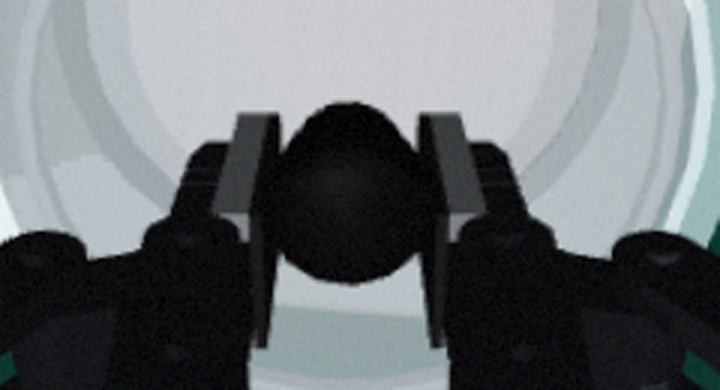

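View pics/s4.png

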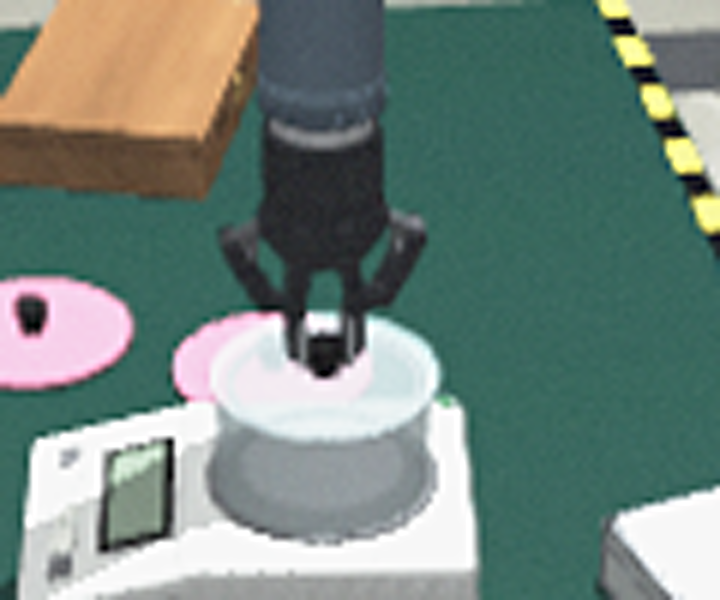

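The knob is held centrally in the pads, with its band below the middle of the pads. I'll lift.

Emit:
apply_moves --targets '[{"jaw": 0, "xyz": [0, 0, -3], "dr": [0, 0, 0]}, {"jaw": 0, "xyz": [0, 0, -6], "dr": [0, 0, 0]}, {"jaw": 0, "xyz": [0, 0, -12], "dr": [0, 0, 0]}, {"jaw": 0, "xyz": [0, 0, -20], "dr": [0, 0, 0]}, {"jaw": 0, "xyz": [0, 0, -10], "dr": [0, 0, 0]}]' --squeeze 60

```text
t: 4.67
position: [0.5332, 0.2893, 0.2148]
eef_rot: [3.139, -0.001, 1.571]
wrist_force: [0.2, -0.2, -1.8]
gripper_width: 0.0223
```

Run:
```python
from h import *
s=ctrl.snapshot("wrist"); cv2.imwrite("pics/w5.png",s["image"][:,:,::-1])
S=ctrl.snapshot("side"); crop(S,110,210,250,370,6,"pics/s5.png")
a=[ctrl.read_state() for i in range(3)];print([a[0][k] for k in ("position","wrist_force","moment","gripper_width")])
plan([.5225,-.315,.21],90,18)
```

```text
[array([0.53384339, 0.28974263, 0.21483956]), array([ 0.08435185,  0.56429353, -2.32569649]), array([0.04930784, 0.02928157, 0.01915904]), 0.022340718936523604]
[-34.0, -1.0, 0.0] [0.0, -0.0, 0.0]
[-34.0, -1.0, 0.0] [0.0, -0.0, 0.0]
[-34.0, -1.0, 0.0] [0.0, -0.0, 0.0]
[-34.0, -1.0, 0.0] [0.0, -0.0, 0.0]
[-33.0, -1.0, 0.0] [0.0, -0.0, 0.0]
[-34.0, -0.0, 0.0] [0.0, -0.0, 0.0]
[-33.0, -1.0, 0.0] [0.0, -0.0, 0.0]
[-34.0, -0.0, 0.0] [0.0, -0.0, 0.0]
[-33.0, -1.0, 0.0] [0.0, -0.0, 0.0]
[-34.0, -0.0, 0.0] [0.0, -0.0, 0.0]
[-33.0, -1.0, 0.0] [0.0, -0.0, 0.0]
[-34.0, -0.0, 0.0] [0.0, -0.0, 0.0]
[-33.0, -1.0, 1.0] [0.0, -0.0, 0.0]
[-34.0, -0.0, 0.0] [0.0, -0.0, 0.0]
[-33.0, -1.0, 1.0] [0.1, -0.0, 0.0]
[-34.0, -0.0, 0.0] [0.0, -0.0, 0.0]
[-33.0, -1.0, 1.0] [0.1, -0.1, 0.0]
[-34.0, -0.0, 0.0] [0.0, -0.0, 0.0]
end [ 0.5229 -0.3152  0.2103] [ 1.7997e+02 -4.0000e-02  9.0000e+01]
```

View pics/w5.png

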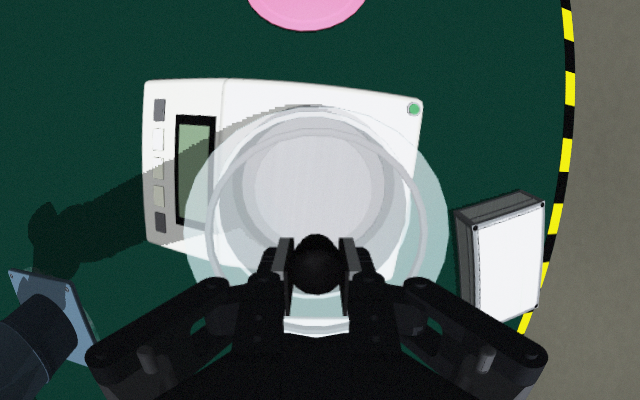

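View pics/s5.png

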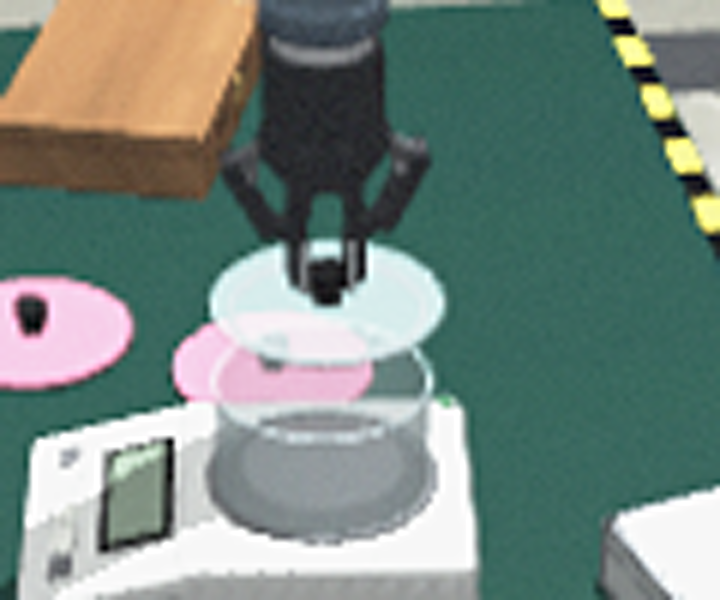

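The lid is off, level, with about -2.3 N on the wrist. I'll carry it towards the pad.

Emit:
apply_moves --targets '[{"jaw": 0, "xyz": [-10, 0, 0], "dr": [0, 0, 0]}, {"jaw": 0, "xyz": [-20, 0, 0], "dr": [0, 0, 0]}, {"jaw": 0, "xyz": [-30, 0, 0], "dr": [0, 0, 0]}, {"jaw": 0, "xyz": [-30, 0, 0], "dr": [0, 0, 0]}, {"jaw": 0, "xyz": [-30, -1, 0], "dr": [0, 0, 0]}]'

```text
t: 5.18
position: [0.5304, 0.1667, 0.2111]
eef_rot: [-3.14, 0.001, 1.571]
wrist_force: [-0.5, -0.4, -2.2]
gripper_width: 0.0227
```

Emit:
apply_moves --targets '[{"jaw": 0, "xyz": [-30, -1, 0], "dr": [0, 0, 0]}, {"jaw": 0, "xyz": [-30, -1, 0], "dr": [0, 0, 0]}, {"jaw": 0, "xyz": [-30, -1, 0], "dr": [0, 0, 0]}, {"jaw": 0, "xyz": [-30, -1, 0], "dr": [0, 0, 0]}, {"jaw": 0, "xyz": [-30, -1, 0], "dr": [0, 0, 0]}]'

```text
t: 5.6
position: [0.525, 0.0168, 0.2113]
eef_rot: [-3.14, 0.001, 1.57]
wrist_force: [1.2, -0.1, -1.7]
gripper_width: 0.0228
```

Emit:
apply_moves --targets '[{"jaw": 0, "xyz": [-30, -1, 0], "dr": [0, 0, 0]}, {"jaw": 0, "xyz": [-30, -1, 0], "dr": [0, 0, 0]}, {"jaw": 0, "xyz": [-30, -1, 0], "dr": [0, 0, 0]}, {"jaw": 0, "xyz": [-30, -1, 0], "dr": [0, 0, 0]}, {"jaw": 0, "xyz": [-30, -1, 0], "dr": [0, 0, 0]}]'

```text
t: 6.02
position: [0.5198, -0.1328, 0.2113]
eef_rot: [-3.14, -0.0, 1.57]
wrist_force: [1.0, -0.4, -1.3]
gripper_width: 0.0223
```

Emit:
apply_moves --targets '[{"jaw": 0, "xyz": [-30, 0, 0], "dr": [0, 0, 0]}, {"jaw": 0, "xyz": [-30, 0, 0], "dr": [0, 0, 0]}, {"jaw": 0, "xyz": [-30, 0, 0], "dr": [0, 0, 0]}, {"jaw": 0, "xyz": [-30, 0, 0], "dr": [0, 0, 0]}, {"jaw": 0, "xyz": [-30, 0, 0], "dr": [0, 0, 0]}]'

```text
t: 6.43
position: [0.5198, -0.2826, 0.2112]
eef_rot: [-3.14, -0.001, 1.57]
wrist_force: [1.0, -0.3, -1.9]
gripper_width: 0.0225
```

Emit:
apply_moves --targets '[{"jaw": 0, "xyz": [-20, 0, 10], "dr": [0, 0, 0]}, {"jaw": 0, "xyz": [-15, 0, 20], "dr": [0, 0, 0]}, {"jaw": 0, "xyz": [0, 0, 25], "dr": [0, 0, 0]}, {"jaw": 0, "xyz": [0, 0, 15], "dr": [0, 0, 0]}, {"jaw": 0, "xyz": [0, 0, 0], "dr": [0, 0, 0]}]'

```text
t: 6.85
position: [0.5176, -0.3148, 0.1378]
eef_rot: [-3.134, -0.004, 1.57]
wrist_force: [-0.3, 1.0, -2.1]
gripper_width: 0.0224
```

Run:
```python
from h import *
W=ctrl.snapshot("wrist"); cv2.imwrite("pics/w6.png",W["image"][:,:,::-1])
S={n:ctrl.snapshot(n) for n in ("side","top")}; pickle.dump((W,S,ctrl.read_state()),open("pics/S6.pkl","wb"))
a=ctrl.read_state();print([a[k] for k in ("position","eef_rot","wrist_force","gripper_width")])
crop(S["side"],240,365,270,390,5,"pics/s6.png")
crop(S["top"],160,260,380,480,6,"pics/t6.png")
```

```text
[array([ 0.5212231 , -0.31623644,  0.14266783]), array([-3.14156263e+00,  3.12229521e-04,  1.57073816e+00]), array([-0.37772673, -0.38580593, -1.26243441]), 0.02251831108237715]
```

View pics/w6.png

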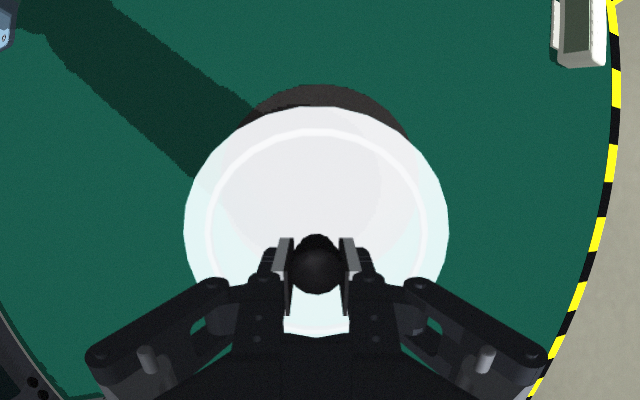

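View pics/s6.png

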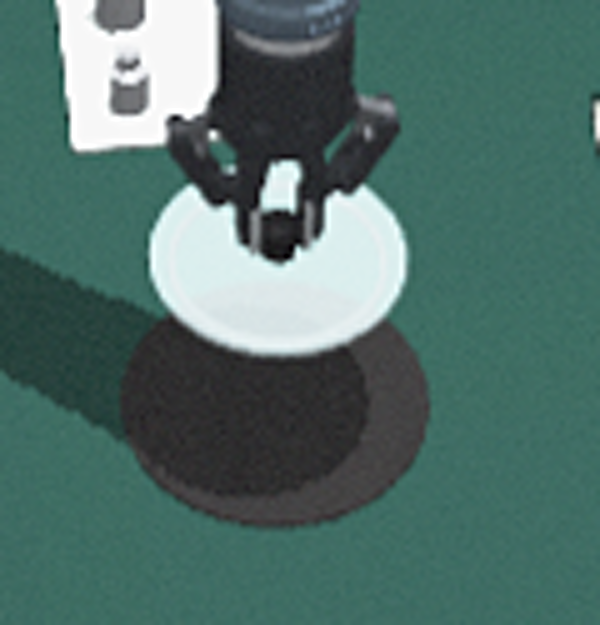

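View pics/t6.png

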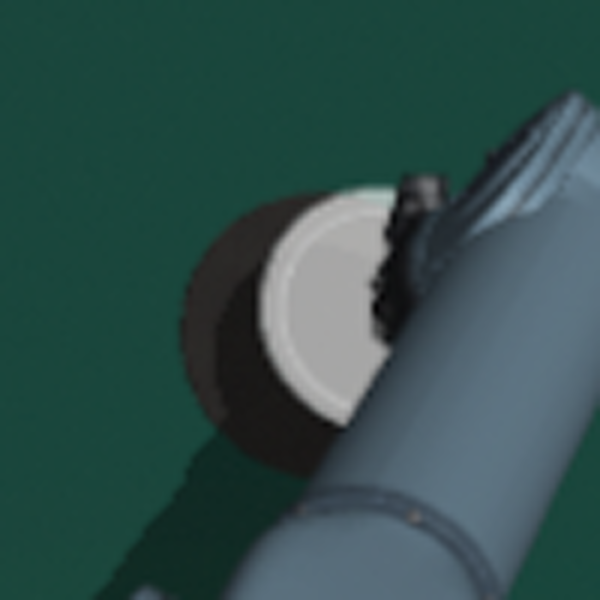

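Emit:
apply_moves --targets '[{"jaw": 0, "xyz": [0, 0, 20], "dr": [0, 0, 0]}, {"jaw": 0, "xyz": [0, 0, 30], "dr": [0, 0, 0]}, {"jaw": 0, "xyz": [0, 0, 30], "dr": [0, 0, 0]}, {"jaw": 0, "xyz": [0, 0, 20], "dr": [0, 0, 0]}, {"jaw": 0, "xyz": [0, 0, 0], "dr": [0, 0, 0]}]'

```text
t: 7.42
position: [0.5196, -0.3144, 0.0396]
eef_rot: [-3.137, -0.003, 1.572]
wrist_force: [-0.2, 0.7, -1.6]
gripper_width: 0.0224
```

Run:
```python
from h import *
W=ctrl.snapshot("wrist"); cv2.imwrite("pics/w7.png",W["image"][:,:,::-1])
S={n:ctrl.snapshot(n) for n in ("side","top")}; st=ctrl.read_state(); pickle.dump((W,S,st),open("pics/S7.pkl","wb"))
print([st[k] for k in ("position","eef_rot","wrist_force","gripper_width")])
crop(S["side"],260,360,270,390,6,"pics/s7.png")
S0=pickle.load(open("pics/S.pkl","rb"))
for n,rc in (("side",(169.18,303.9)),("top",(209.85,275.85))): print(n,atz(S0[n],rc,.1725))
```

```text
[array([ 0.52270725, -0.31688107,  0.0443206 ]), array([3.13898246e+00, 1.68675935e-03, 1.57099370e+00]), array([ 0.07112792, -1.0357844 , -1.86335884]), 0.022383919261910554]
side [0.53306829 0.27917646 0.1725    ]
top [0.53600982 0.28903987 0.1725    ]
```

View pics/w7.png

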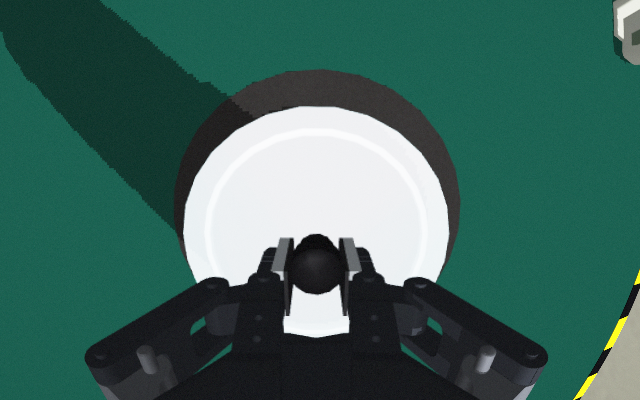

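View pics/s7.png

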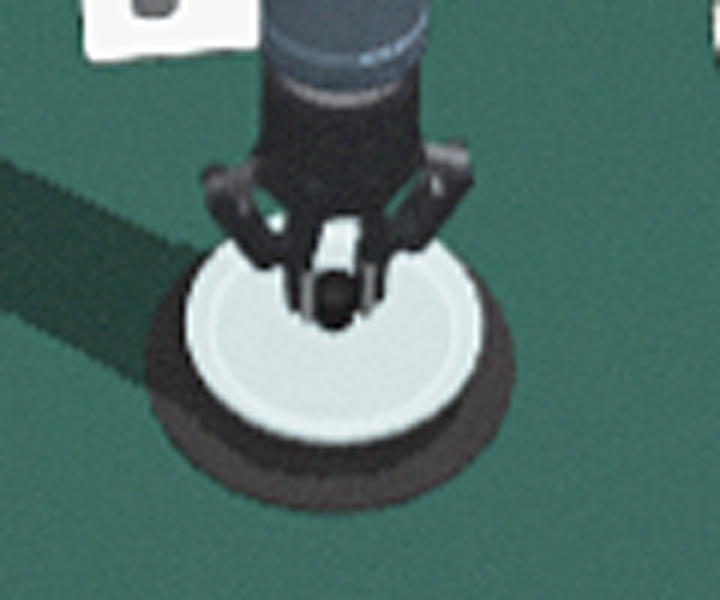

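```bash
cat > fit.py <<'E'
from h import *
from scipy.optimize import least_squares
def fitc(P,r):
    f=least_squares(lambda v:np.hypot(P[:,0]-v[0],P[:,1]-v[1])-r,P[:,:2].mean(0),loss="soft_l1",f_scale=.001); return f.x.round(4),np.sqrt(np.mean(f.fun**2)).round(4)
E
python3 - <<'E'
from fit import *
W,S,st=pickle.load(open("pics/S7.pkl","rb"))
im=W["image"].astype(int); 
green=(im[:,:,1]-im[:,:,0]>18)&(im[:,:,1]-im[:,:,2]>0)
white=im.min(2)>170
# scan columns from top: first non green run = pad edge ; then white edge = lid
pe=[];le=[]
for c in range(262,450,4):
    col=~green[:,c]; 
    for r in range(40,200):
        if col[r:r+5].all(): pe.append((r,c));break
for c in range(200,440,4):
    for r in range(40,260):
        if white[r:r+4,c].all(): le.append((r,c));break
pe=[p for p in pe if p[0]>60]
# right edge by rows
for r in range(130,240,4):
    g=green[r]
    for c in range(520,400,-1):
        if not g[c-4:c].any(): pe.append((r,c));break
print(len(pe),len(le),pe[:3],pe[-3:])
z=.041
P=np.array([atz(W,p,.003,True) for p in pe]); print("pad",fitc(P,.095))
for zz in (z-.007,z-.0095): 
    L=np.array([atz(W,p,zz,True) for p in le]); print("lid",zz,fitc(L,.075))
E
```

```text
75 60 [(80, 262), (79, 266), (78, 270)] [(230, 458), (234, 457), (238, 455)]
pad (array([ 0.5199, -0.3137]), np.float64(0.0003))
lid 0.034 (array([ 0.5197, -0.3158]), np.float64(0.0003))
lid 0.0315 (array([ 0.5198, -0.3156]), np.float64(0.0002))
```

By circle fit the pad centre is (0.5199,-0.3137) and the lid (0.5197,-0.3157), so I'll shift +2 mm in y and lower the lid.

Emit:
apply_moves --targets '[{"jaw": 0, "xyz": [2, 0, 8], "dr": [0, 0, 0]}, {"jaw": 0, "xyz": [0, 0, 6], "dr": [0, 0, 0]}, {"jaw": 0, "xyz": [0, 0, 3], "dr": [0, 0, 0]}, {"jaw": 0, "xyz": [0, 0, 1], "dr": [0, 0, 0]}, {"jaw": 0, "xyz": [0, 0, 1], "dr": [0, 0, 0]}]'

```text
t: 7.98
position: [0.5214, -0.3139, 0.0233]
eef_rot: [3.142, 0.0, 1.571]
wrist_force: [-0.2, -0.5, -2.3]
gripper_width: 0.0225
```

Emit:
apply_moves --targets '[{"jaw": 0, "xyz": [0, 0, 1], "dr": [0, 0, 0]}, {"jaw": 0, "xyz": [0, 0, 0], "dr": [0, 0, 0]}]'

```text
t: 8.15
position: [0.5214, -0.314, 0.0223]
eef_rot: [3.142, 0.0, 1.571]
wrist_force: [0.3, 0.1, -1.8]
gripper_width: 0.0224
```

```bash
python3 -c "
from h import *
for i in range(6): ctrl.snapshot('wrist'); a=ctrl.read_state(); print(a['position'],a['wrist_force'])"
```

```text
[ 0.52146945 -0.31400714  0.02234821] [-0.56327888 -0.28603647 -1.67770736]
[ 0.52150521 -0.31402685  0.02240293] [-0.2155039   0.22156023 -2.28398061]
[ 0.5215084  -0.31402577  0.02243715] [ 1.04916179 -0.31543316 -2.23119068]
[ 0.52149961 -0.31403529  0.02243779] [-0.72880152  0.39815959 -2.90155445]
[ 0.52150968 -0.31399631  0.02242331] [ 0.11792639 -0.29881457 -1.60664476]
[ 0.52151693 -0.31397686  0.02241882] [ 0.03287482  0.44483928 -2.1865278 ]
```

Emit:
apply_moves --targets '[{"jaw": 0, "xyz": [0, 0, 1], "dr": [0, 0, 0]}, {"jaw": 0, "xyz": [0, 0, 0.5], "dr": [0, 0, 0]}, {"jaw": 0, "xyz": [0, 0, 0.5], "dr": [0, 0, 0]}, {"jaw": 0, "xyz": [0, 0, 0], "dr": [0, 0, 0]}]'

```text
t: 8.78
position: [0.5213, -0.3139, 0.0202]
eef_rot: [-3.141, -0.0, 1.571]
wrist_force: [0.3, 0.2, -2.3]
gripper_width: 0.0226
```

Emit:
apply_moves --targets '[{"jaw": 0, "xyz": [0, 0, 0.5], "dr": [0, 0, 0]}, {"jaw": 0, "xyz": [0, 0, 0], "dr": [0, 0, 0]}]'

```text
t: 8.95
position: [0.5214, -0.3139, 0.02]
eef_rot: [-3.142, -0.0, 1.571]
wrist_force: [-0.9, 0.8, 1.1]
gripper_width: 0.0226
```

Emit:
apply_moves --targets '[{"jaw": 0, "xyz": [0, 0, 0.5], "dr": [0, 0, 0]}, {"jaw": 0, "xyz": [0, 0, 0], "dr": [0, 0, 0]}]'

```text
t: 9.12
position: [0.5214, -0.3139, 0.0199]
eef_rot: [3.141, -0.0, 1.571]
wrist_force: [-1.7, 1.2, 5.3]
gripper_width: 0.0221
```

Contact is made at the expected height (0.020). I'll open the jaws and retreat.

Emit:
apply_moves --targets '[{"jaw": 40, "xyz": [0, 0, 0], "dr": [0, 0, 0]}, {"jaw": 60, "xyz": [0, 0, 0], "dr": [0, 0, 0]}, {"jaw": 80, "xyz": [0, 0, 0], "dr": [0, 0, 0]}, {"jaw": 80, "xyz": [0, 0, 0], "dr": [0, 0, 0]}, {"jaw": 80, "xyz": [0, 0, 0], "dr": [0, 0, 0]}]'

```text
t: 9.53
position: [0.5215, -0.314, 0.0193]
eef_rot: [3.141, 0.0, 1.571]
wrist_force: [0.1, 0.9, 0.2]
gripper_width: 0.0685
```

```bash
python3 -c "
from h import *
W=ctrl.snapshot('wrist'); cv2.imwrite('pics/w8.png',W['image'][:,:,::-1])
a=ctrl.read_state(); print(a['position'],a['wrist_force'],a['gripper_width'])"
```

```text
[ 0.52146121 -0.3139771   0.01925428] [ 0.11641241 -0.52806361 -0.23536476] 0.06821623251239851
```

View pics/w8.png

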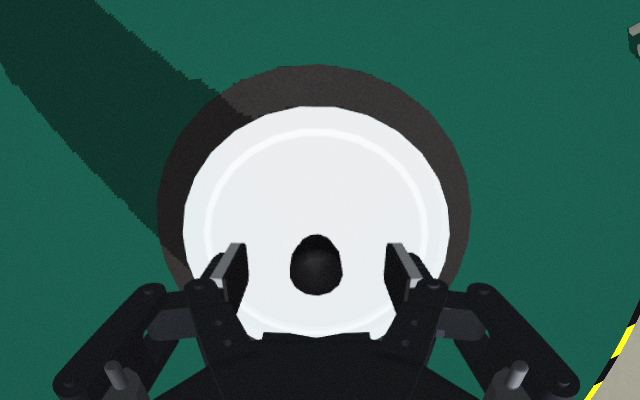

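Emit:
apply_moves --targets '[{"jaw": 80, "xyz": [0, 0, -15], "dr": [0, 0, 0]}, {"jaw": 85, "xyz": [0, 0, -30], "dr": [0, 0, 0]}, {"jaw": 85, "xyz": [0, 0, -40], "dr": [0, 0, 0]}, {"jaw": 85, "xyz": [0, 0, -40], "dr": [0, 0, 0]}, {"jaw": 85, "xyz": [20, 0, -25], "dr": [0, 0, 0]}]'

```text
t: 10.0
position: [0.5217, -0.2994, 0.1749]
eef_rot: [3.136, 0.006, 1.565]
wrist_force: [0.9, 0.1, 0.5]
gripper_width: 0.0728
```

Emit:
apply_moves --targets '[{"jaw": 85, "xyz": [40, -5, 0], "dr": [0, 0, 0]}, {"jaw": 85, "xyz": [40, -10, 0], "dr": [0, 0, 0]}, {"jaw": 85, "xyz": [40, -10, 0], "dr": [0, 0, 0]}, {"jaw": 85, "xyz": [40, -10, 0], "dr": [0, 0, 0]}, {"jaw": 85, "xyz": [40, -10, 0], "dr": [0, 0, 0]}]'

```text
t: 10.42
position: [0.4758, -0.0923, 0.1704]
eef_rot: [3.14, -0.0, 1.57]
wrist_force: [0.8, 0.5, 0.0]
gripper_width: 0.0726
```

Emit:
apply_moves --targets '[{"jaw": 85, "xyz": [40, -10, 0], "dr": [0, 0, 0]}, {"jaw": 85, "xyz": [40, -5, 0], "dr": [0, 0, 0]}, {"jaw": 85, "xyz": [30, 0, 0], "dr": [0, 0, 0]}, {"jaw": 85, "xyz": [20, 0, 0], "dr": [0, 0, 0]}, {"jaw": 85, "xyz": [0, 0, 0], "dr": [0, 0, 0]}]'

```text
t: 10.83
position: [0.4615, 0.0411, 0.1702]
eef_rot: [3.141, -0.002, 1.578]
wrist_force: [0.2, -0.1, 0.5]
gripper_width: 0.0727
```

Run:
```python
from fit import *
for i in range(6): ctrl.snapshot("wrist")
W=ctrl.snapshot("wrist"); cv2.imwrite("pics/w9.png",W["image"][:,:,::-1])
S={n:ctrl.snapshot(n) for n in ("side","top")}; st=ctrl.read_state(); pickle.dump((W,S,st),open("pics/S9.pkl","wb"))
print([st[k] for k in ("t","position","eef_rot","wrist_force")])
crop(S["top"],160,260,380,480,6,"pics/t9.png")
```

```text
[11.2833, array([0.46140414, 0.03511856, 0.16935476]), array([-3.14158435e+00,  2.16037258e-04,  1.56913787e+00]), array([ 0.50375177, -0.03692598, -0.27192568])]
```

View pics/w9.png

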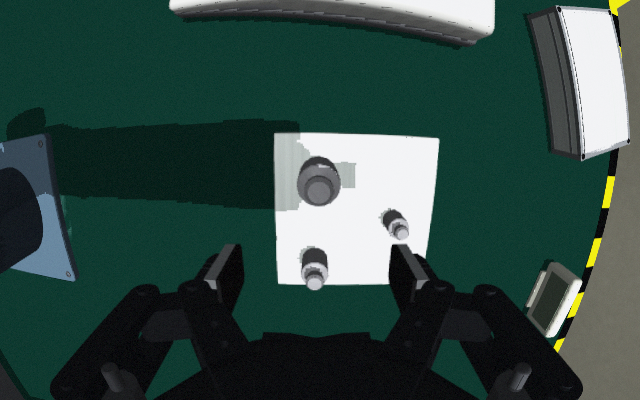

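View pics/t9.png

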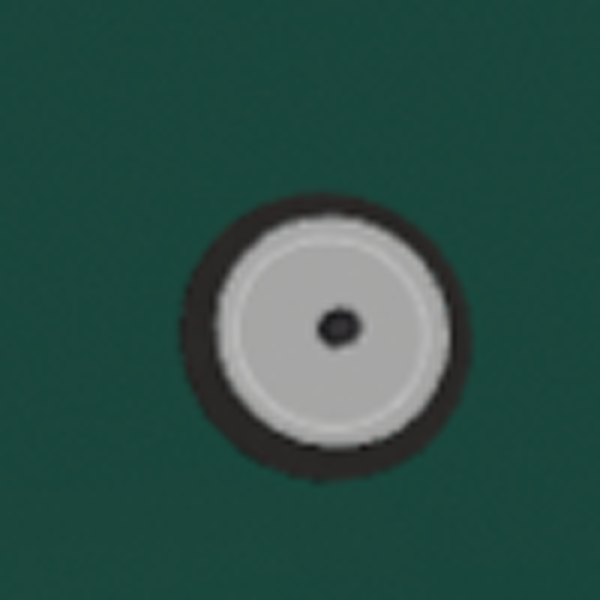

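The top view shows the lid on the pad, knob up, roughly centred. The wrist view shows the largest weight's knob at (190,319), the 200 g at (283,315) and the 100 g at (233,400). Next I'll measure the lid's centring and the weight.

Run:
```python
from fit import *
W,S,st=pickle.load(open("pics/S9.pkl","rb"))
for n,(r0,r1,c0,c1) in (("top",(180,250,400,470)),("side",(280,360,280,370))):
    im=cv2.GaussianBlur(S[n]["image"],(0,0),.5)[r0:r1,c0:c1].astype(int)
    lid=((im.min(2)>(90 if n=="top" else 130))).astype(np.uint8)
    g=(im[:,:,1]-im[:,:,0]>18)
    pad=(~g).astype(np.uint8)
    for nm,m,z,r in (("lid",lid,.012,.075),("pad",pad,.003,.095)):
        cs,_=cv2.findContours(m,cv2.RETR_EXTERNAL,cv2.CHAIN_APPROX_NONE); c=max(cs,key=cv2.contourArea)[:,0,:]
        P=np.array([atz(S[n],(y+r0,x+c0),z) for x,y in c]); 
        f=least_squares(lambda v:np.hypot(P[:,0]-v[0],P[:,1]-v[1])-v[2],[*P[:,:2].mean(0),r],loss="soft_l1",f_scale=.001)
        print(n,nm,f.x.round(4),len(c))
crop(W,140,310,270,450,4,"pics/w9c.png")
```

```text
top lid [ 0.5268 -0.3146  0.0741] 108
top pad [ 0.5243 -0.3123  0.0929] 135
side lid [ 0.5223 -0.3144  0.0741] 124
side pad [ 0.5199 -0.314   0.0932] 156
```

View pics/w9c.png

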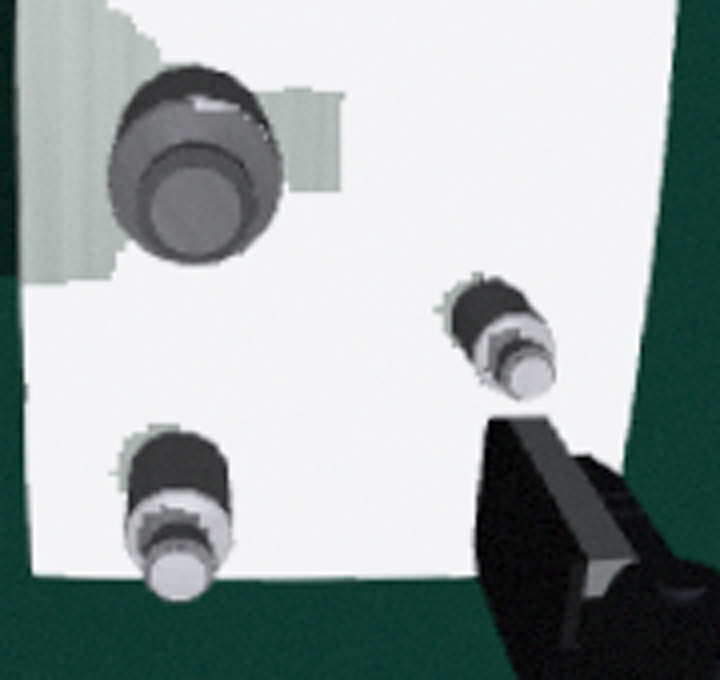

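Run:
```python
from h import *
W,S,st=pickle.load(open("pics/S9.pkl","rb"))
g=lambda x,y:(140+y/4-.4,270+x/4-.4)
print("knob",atz(W,g(198.5,204),.0735,True),"topface",atz(W,g(196,212),.078,True),"body",atz(W,g(195,181),.056,True))
for nm,x,y,z in (("w200",180,570,.061),("w100",527,375,.051)): print(nm,atz(W,g(x,y),z,True))
def circ(x,y,z,r):
    P=np.array([proj(W,[x+r*np.cos(t),y+r*np.sin(t),z],True) for t in np.linspace(0,6.28,90)]); return P.min(0),P.max(0)
for y in (.038,.040,.042):
  a=circ(.4625,y,.056,.019); b=circ(.4625,y,.075,.012); print(y,[((v-[140,270])*4).round() for v in (*a,*b)])
print(st["position"])
```

```text
knob [0.46450544 0.04349025 0.0735    ] topface [0.46396864 0.04305215 0.078     ] body [0.46394879 0.04396289 0.056     ]
w200 [ 0.46047567 -0.04848781  0.061     ]
w100 [ 0.54174864 -0.00365744  0.051     ]
0.038 [array([119.,  98.]), array([291., 275.]), array([172., 127.]), array([288., 247.])]
0.04 [array([110.,  98.]), array([282., 275.]), array([162., 126.]), array([279., 247.])]
0.042 [array([100.,  98.]), array([273., 276.]), array([152., 126.]), array([269., 247.])]
[0.46140414 0.03511856 0.16935476]
```

Emit:
apply_moves --targets '[{"jaw": 85, "xyz": [8.5, 3, 20], "dr": [0, 0, 0]}, {"jaw": 85, "xyz": [0, 0, 30], "dr": [0, 0, 0]}, {"jaw": 85, "xyz": [0, 0, 20], "dr": [0, 0, 0]}, {"jaw": 85, "xyz": [0, 0, 5], "dr": [0, 0, 0]}, {"jaw": 85, "xyz": [0, 0, 0], "dr": [0, 0, 0]}]'

```text
t: 11.7
position: [0.4633, 0.0439, 0.0933]
eef_rot: [-3.139, 0.001, 1.57]
wrist_force: [-0.7, -0.3, -1.1]
gripper_width: 0.073
```

Run:
```python
from fit import *
for i in range(5): ctrl.snapshot("wrist")
W=ctrl.snapshot("wrist"); cv2.imwrite("pics/w10.png",W["image"][:,:,::-1])
st=ctrl.read_state(); pickle.dump((W,st),open("pics/S10.pkl","wb"))
print([st[k] for k in ("t","position","eef_rot","wrist_force")])
```

```text
[12.0, array([0.4652446 , 0.04471761, 0.09535196]), array([ 3.13950174e+00, -6.22247399e-04,  1.57082888e+00]), array([ 0.14413986,  0.33993762, -0.23639566])]
```

View pics/w10.png

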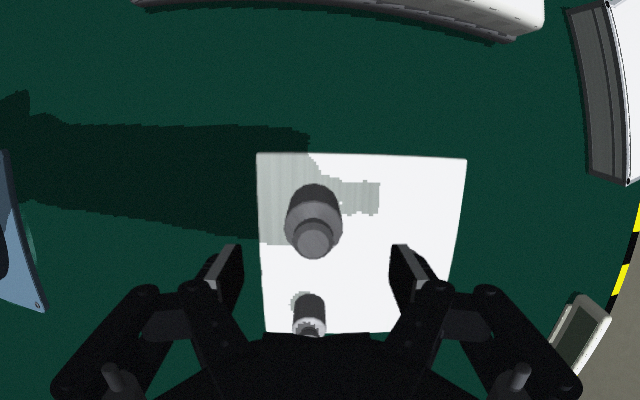

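Run:
```python
from fit import *
W,st=pickle.load(open("pics/S10.pkl","rb"))
crop(W,170,290,250,390,5,"pics/w10c.png")
def circ(x,y,z,r):
    P=np.array([proj(W,[x+r*np.cos(t),y+r*np.sin(t),z],True) for t in np.linspace(0,6.28,90)]); return P.min(0),P.max(0)
for y in (.0417,.0437,.0457):
  a=circ(.4643,y,.056,.019); b=circ(.4643,y,.075,.012); print(y,[((v-[170,250])*5)[::-1].round() for v in (*a,*b)])
```

```text
0.0417 [array([168., 164.]), array([467., 441.]), array([213., 272.]), array([421., 461.])]
0.0437 [array([168., 148.]), array([468., 427.]), array([212., 256.]), array([421., 446.])]
0.0457 [array([167., 132.]), array([468., 413.]), array([212., 239.]), array([422., 431.])]
```

View pics/w10c.png

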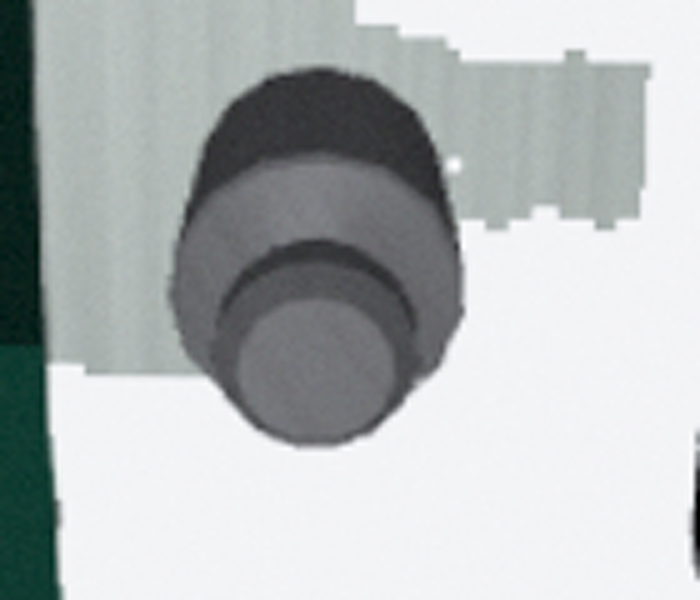

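The model fit gives the weight at (0.4643,0.0437). I'll go down and close.

Emit:
apply_moves --targets '[{"jaw": 85, "xyz": [-1, -1, 16], "dr": [0, 0, 0]}, {"jaw": 85, "xyz": [0, 0, 25], "dr": [0, 0, 0]}, {"jaw": 85, "xyz": [0, 0, 20], "dr": [0, 0, 0]}, {"jaw": 75, "xyz": [0, 0, 10], "dr": [0, 0, 0]}, {"jaw": 65, "xyz": [0, 0, 0], "dr": [0, 0, 0]}]'

```text
t: 12.42
position: [0.4624, 0.0434, 0.0222]
eef_rot: [-3.139, 0.0, 1.571]
wrist_force: [-0.5, 1.0, 0.3]
gripper_width: 0.0556
```

Run:
```python
from fit import *
for i in range(4): ctrl.snapshot("wrist")
W=ctrl.snapshot("wrist"); cv2.imwrite("pics/w11.png",W["image"][:,:,::-1])
st=ctrl.read_state()
print([st[k] for k in ("t","position","eef_rot","wrist_force","gripper_width")])
```

```text
[12.6667, array([0.46431418, 0.04372621, 0.02438831]), array([ 3.13957839e+00, -4.03302812e-04,  1.57093482e+00]), array([-0.25119663,  0.70065265,  0.30166638]), 0.055942124014137694]
```

View pics/w11.png

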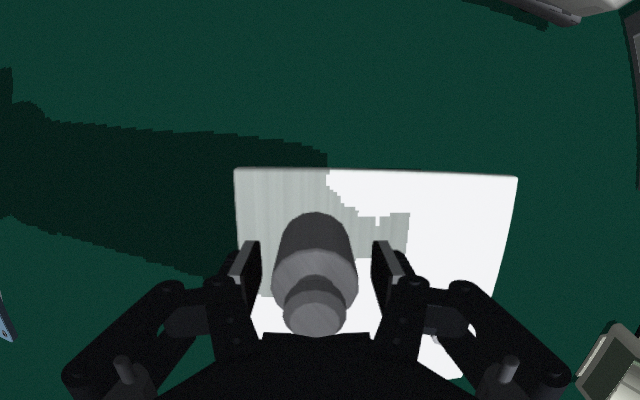

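Columns 272–357 span the body (centre 314.5), and the fingers at 261 and 371 centre on 316. I'll close.

Emit:
apply_moves --targets '[{"jaw": 55, "xyz": [0, 0, 0], "dr": [0, 0, 0]}, {"jaw": 48, "xyz": [0, 0, 0], "dr": [0, 0, 0]}, {"jaw": 44, "xyz": [0, 0, 0], "dr": [0, 0, 0]}, {"jaw": 30, "xyz": [0, 0, 0], "dr": [0, 0, 0]}, {"jaw": 20, "xyz": [0, 0, 0], "dr": [0, 0, 0]}]' --squeeze 40

```text
t: 13.08
position: [0.4638, 0.0437, 0.024]
eef_rot: [3.141, -0.001, 1.571]
wrist_force: [-1.5, -0.0, 9.6]
gripper_width: 0.0371
```

Emit:
apply_moves --targets '[{"jaw": 10, "xyz": [0, 0, 0], "dr": [0, 0, 0]}, {"jaw": 0, "xyz": [0, 0, 0], "dr": [0, 0, 0]}, {"jaw": 0, "xyz": [0, 0, 0], "dr": [0, 0, 0]}, {"jaw": 0, "xyz": [0, 0, 0], "dr": [0, 0, 0]}]' --squeeze 70

```text
t: 13.42
position: [0.4638, 0.0437, 0.0242]
eef_rot: [3.141, -0.001, 1.571]
wrist_force: [-1.8, -0.9, 12.2]
gripper_width: 0.0361
```

Run:
```python
from fit import *
for i in range(4): ctrl.snapshot("wrist")
W=ctrl.snapshot("wrist"); crop(W,190,350,200,430,3,"pics/w12.png")
st=ctrl.read_state()
print([st[k] for k in ("t","position","eef_rot","wrist_force","gripper_width")])
```

```text
[13.6667, array([0.46373669, 0.04372469, 0.02417593]), array([ 3.14090160e+00, -6.41049535e-04,  1.57082151e+00]), array([-2.72650543,  0.12260323, 11.6778376 ]), 0.03655395739787928]
```

View pics/w12.png

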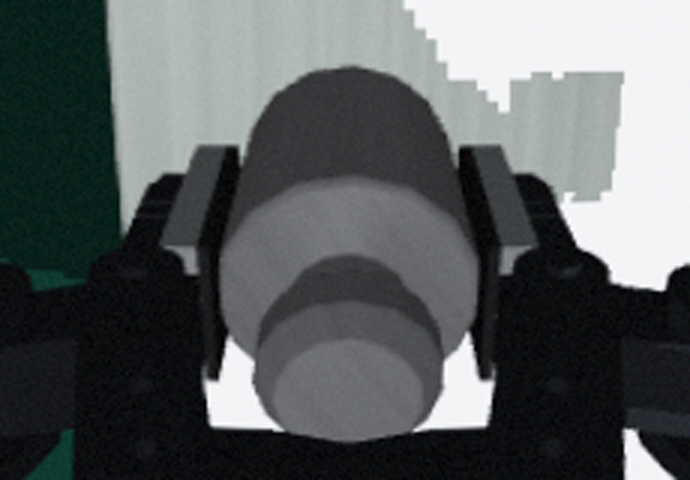

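Emit:
apply_moves --targets '[{"jaw": 0, "xyz": [0, 0, -3], "dr": [0, 0, 0]}, {"jaw": 0, "xyz": [0, 0, -7], "dr": [0, 0, 0]}, {"jaw": 0, "xyz": [0, 0, -15], "dr": [0, 0, 0]}, {"jaw": 0, "xyz": [0, 0, -20], "dr": [0, 0, 0]}, {"jaw": 0, "xyz": [0, 0, -20], "dr": [0, 0, 0]}]'

```text
t: 14.08
position: [0.4623, 0.0434, 0.0888]
eef_rot: [-3.139, 0.001, 1.571]
wrist_force: [0.8, 0.5, -4.7]
gripper_width: 0.0358
```

Emit:
apply_moves --targets '[{"jaw": 0, "xyz": [0, 0, -30], "dr": [0, 0, 0]}, {"jaw": 0, "xyz": [0, 0, -40], "dr": [0, 0, 0]}, {"jaw": 0, "xyz": [0, 0, -40], "dr": [0, 0, 0]}, {"jaw": 0, "xyz": [0, 0, -30], "dr": [0, 0, 0]}, {"jaw": 0, "xyz": [0, 0, -10], "dr": [0, 0, 0]}]'

```text
t: 14.5
position: [0.4652, 0.0436, 0.2425]
eef_rot: [3.135, -0.002, 1.57]
wrist_force: [1.2, -0.1, -5.0]
gripper_width: 0.0362
```

Run:
```python
from fit import *
for i in range(4): ctrl.snapshot("wrist")
W=ctrl.snapshot("wrist"); S=ctrl.snapshot("side"); T=ctrl.snapshot("top"); st=ctrl.read_state(); pickle.dump((W,S,st,T),open("pics/S13.pkl","wb"))
cv2.imwrite("pics/w13.png",W["image"][:,:,::-1]); crop(S,140,290,230,350,4,"pics/s13.png")
print([st[k] for k in ("t","position","eef_rot","wrist_force","moment","gripper_width")])
```

```text
[14.85, array([0.46187775, 0.04329768, 0.2362513 ]), array([-3.13755971e+00,  1.44101948e-03,  1.57092675e+00]), array([ 0.43296448,  0.40616821, -5.17289175]), array([0.01383432, 0.0438436 , 0.0401893 ]), 0.03602379302526217]
```

View pics/w13.png

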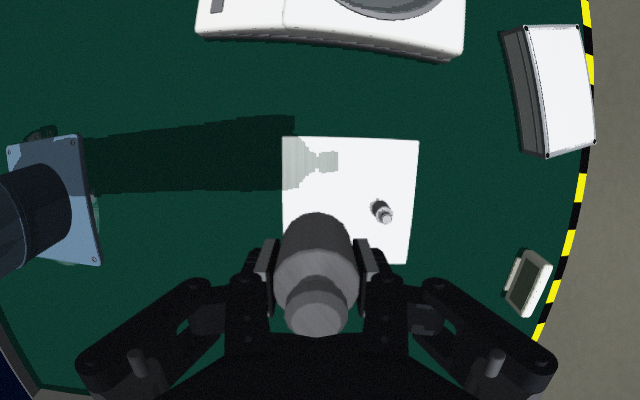

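View pics/s13.png

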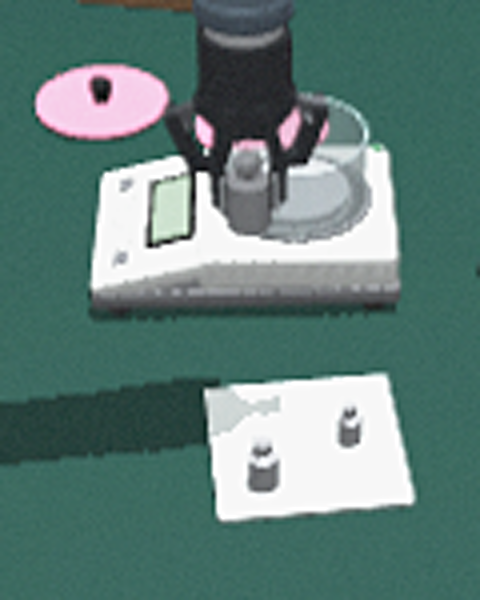

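The weight hangs upright, with about -5 N on the wrist, and the smaller weights stand untouched. I'll move over the shield with the weight's bottom about 70 mm above the rim.

Emit:
apply_moves --targets '[{"jaw": 0, "xyz": [10, 3, 0], "dr": [0, 0, 0]}, {"jaw": 0, "xyz": [20, 5, 0], "dr": [0, 0, 0]}, {"jaw": 0, "xyz": [25, 7, 0], "dr": [0, 0, 0]}, {"jaw": 0, "xyz": [25, 7, 0], "dr": [0, 0, 0]}, {"jaw": 0, "xyz": [25, 7, 0], "dr": [0, 0, 0]}]'

```text
t: 15.27
position: [0.4922, 0.1505, 0.2373]
eef_rot: [-3.14, 0.0, 1.571]
wrist_force: [0.8, -0.0, -5.2]
gripper_width: 0.036
```

Emit:
apply_moves --targets '[{"jaw": 0, "xyz": [25, 7, 0], "dr": [0, 0, 0]}, {"jaw": 0, "xyz": [25, 7, 0], "dr": [0, 0, 0]}, {"jaw": 0, "xyz": [25, 7, 0], "dr": [0, 0, 0]}, {"jaw": 0, "xyz": [25, 7, 0], "dr": [0, 0, 0]}, {"jaw": 0, "xyz": [20, 6, 0], "dr": [0, 0, 0]}]'

```text
t: 15.68
position: [0.5258, 0.272, 0.2368]
eef_rot: [-3.14, -0.0, 1.573]
wrist_force: [1.0, 0.5, -5.3]
gripper_width: 0.0358
```

Emit:
apply_moves --targets '[{"jaw": 0, "xyz": [13, 4, 0], "dr": [0, 0, 0]}, {"jaw": 0, "xyz": [7, 2, 0], "dr": [0, 0, 0]}, {"jaw": 0, "xyz": [0, 0, 0], "dr": [0, 0, 0]}, {"jaw": 0, "xyz": [0, 0, 0], "dr": [0, 0, 0]}, {"jaw": 0, "xyz": [0, 0, 0], "dr": [0, 0, 0]}]'

```text
t: 16.1
position: [0.5323, 0.287, 0.2379]
eef_rot: [-3.141, 0.001, 1.569]
wrist_force: [0.0, -0.7, -4.8]
gripper_width: 0.0365
```

Run:
```python
from fit import *
for i in range(6): ctrl.snapshot("wrist")
W=ctrl.snapshot("wrist"); S=ctrl.snapshot("side"); T=ctrl.snapshot("top"); st=ctrl.read_state(); pickle.dump((W,S,st,T),open("pics/S14.pkl","wb"))
cv2.imwrite("pics/w14.png",W["image"][:,:,::-1]); crop(S,110,230,230,350,5,"pics/s14.png")
print([st[k] for k in ("t","position","eef_rot","wrist_force","moment","gripper_width")])
```

```text
[16.55, array([0.53234037, 0.28844517, 0.23840043]), array([ 3.14149958e+00, -7.79377998e-05,  1.57077130e+00]), array([ 0.3487929 , -0.26821166, -5.27646225]), array([ 0.04086532, -0.01007372, -0.00879835]), 0.036160191335839]
```

View pics/w14.png

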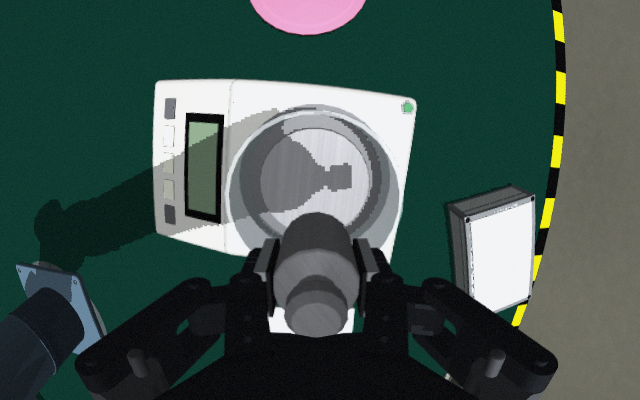

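View pics/s14.png

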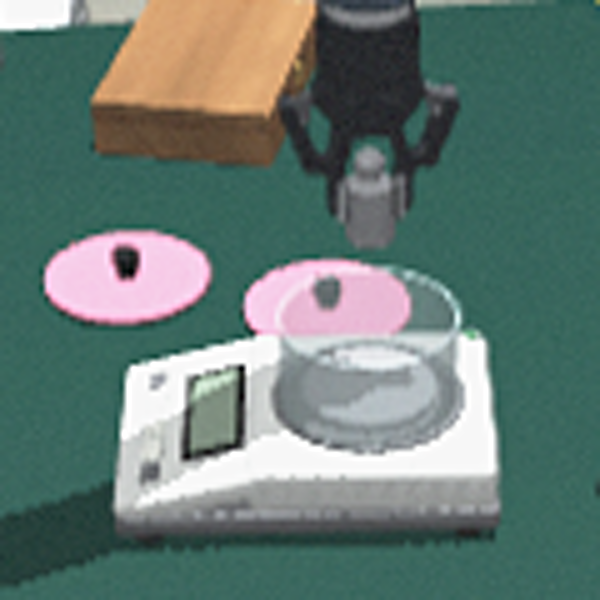

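```bash
cat > ov.py <<'E'
from fit import *
def ov(W,x,y,name,box=(85,285,215,415),k=4,fish=True):
    r0,r1,c0,c1=box
    im=cv2.resize(W["image"][r0:r1,c0:c1,::-1],None,fx=k,fy=k,interpolation=cv2.INTER_CUBIC)
    for z,r,col in ((.085,.055,(0,0,255)),(.150,.072,(255,0,0)),(.150,.068,(0,160,0))):
        P=np.array([proj(W,[x+r*np.cos(t),y+r*np.sin(t),z],fish) for t in np.linspace(0,6.2832,200)])
        cv2.polylines(im,[np.round(np.c_[(P[:,1]-c0+.5)*k,(P[:,0]-r0+.5)*k]).astype(np.int32)],True,col,1)
    cv2.imwrite(name,im)
E
python3 - <<'E'
from ov import *
W,S,st,T=pickle.load(open("pics/S14.pkl","rb"))
crop(W,85,235,215,415,4,"pics/w14c.png")
ov(W,.5318,.289,"pics/ov1.png",box=(85,235,215,415))
E
```

```text
(no output)
```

View pics/w14c.png

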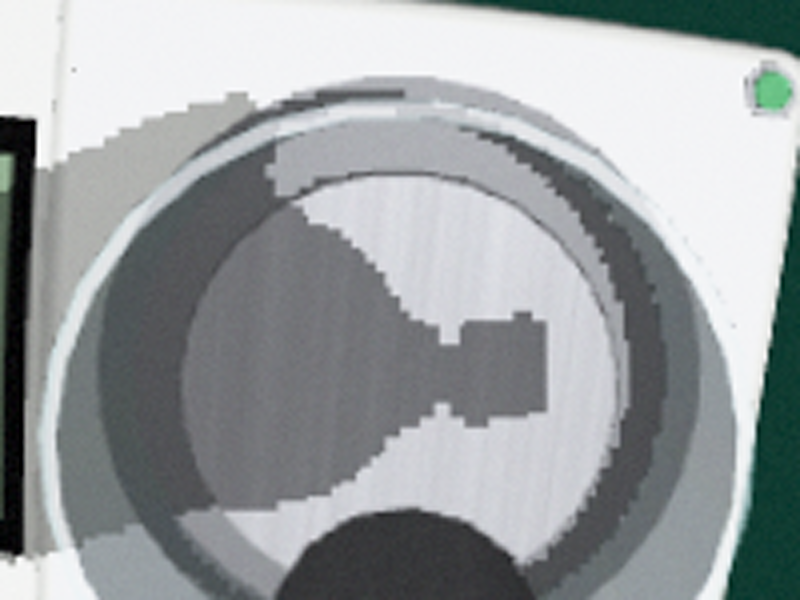

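View pics/ov1.png

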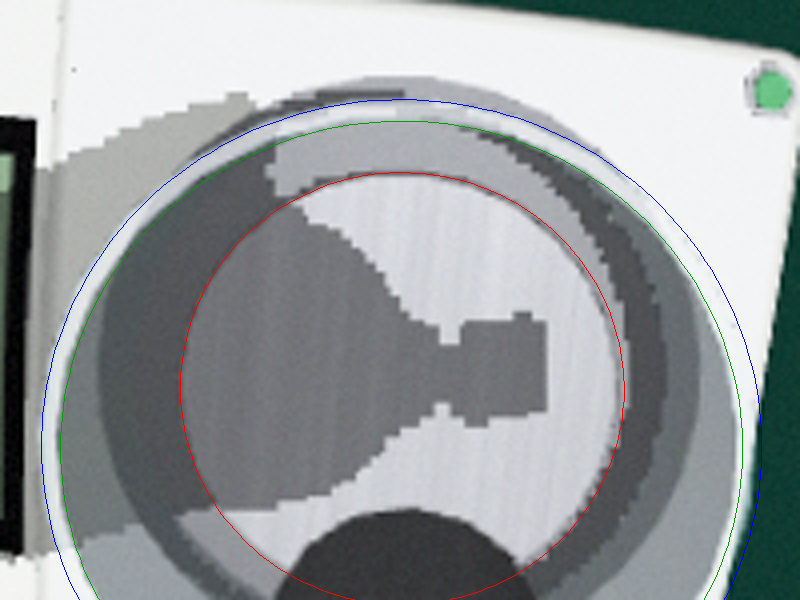

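```bash
cat >> ov.py <<'E'
def ovw(W,x,y,zb,name,box,k=4,fish=True,pan=None):
    r0,r1,c0,c1=box
    im=cv2.resize(W["image"][r0:r1,c0:c1,::-1],None,fx=k,fy=k,interpolation=cv2.INTER_CUBIC)
    L=[(x,y,zb,.019,(0,0,255)),(x,y,zb+.048,.019,(255,0,0)),(x,y,zb+.067,.012,(0,200,0)),(x,y,zb+.060,.012,(0,200,200))]
    if pan: L+=[(*pan,.085,.055,(255,0,255)),(*pan,.150,.072,(255,128,0))]
    for xx,yy,z,r,col in L:
        P=np.array([proj(W,[xx+r*np.cos(t),yy+r*np.sin(t),z],fish) for t in np.linspace(0,6.2832,200)])
        cv2.polylines(im,[np.round(np.c_[(P[:,1]-c0+.5)*k,(P[:,0]-r0+.5)*k]).astype(np.int32)],True,col,1)
    cv2.imwrite(name,im)
E
python3 - <<'E'
from ov import *
W,S,st,T=pickle.load(open("pics/S14.pkl","rb"))
ovw(W,.5323,.2884,.2222,"pics/ov2.png",(200,345,255,385),4)
ovw(S,.5323,.2884,.2222,"pics/ov3.png",(130,210,270,350),7,False,(.5315,.289))
E
```

```text
(no output)
```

View pics/ov2.png

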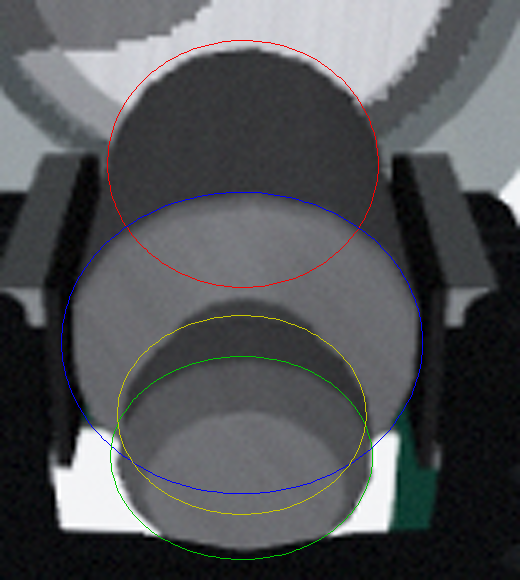

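View pics/ov3.png

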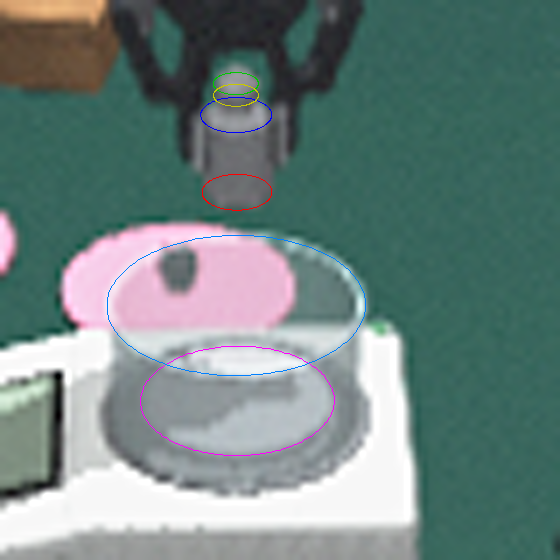

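The overlay fits the pan (centre 0.5315,0.289) and rim to about 1 mm. The weight sits in the image exactly as it did at the grasp, so it hasn't slipped. I'll centre it, then lower slowly: TCP 0.0162 above the weight's bottom, target TCP z 0.1087.

Emit:
apply_moves --targets '[{"jaw": 0, "xyz": [0.6, -1, 5], "dr": [0, 0, 0]}, {"jaw": 0, "xyz": [0, 0, 15], "dr": [0, 0, 0]}, {"jaw": 0, "xyz": [0, 0, 20], "dr": [0, 0, 0]}, {"jaw": 0, "xyz": [0, 0, 15], "dr": [0, 0, 0]}, {"jaw": 0, "xyz": [0, 0, 5], "dr": [0, 0, 0]}]'

```text
t: 16.97
position: [0.5296, 0.2885, 0.1755]
eef_rot: [-3.138, 0.002, 1.571]
wrist_force: [-1.5, -0.5, -6.2]
gripper_width: 0.036
```

Run:
```python
from ov import *
for i in range(6): ctrl.snapshot("wrist")
W=ctrl.snapshot("wrist"); S=ctrl.snapshot("side"); st=ctrl.read_state()
print([st[k] for k in ("t","position","eef_rot","wrist_force","gripper_width")])
ov(W,.5315,.289,"pics/ov5.png",box=(100,250,215,415))
x,y,z=st["position"]; ovw(S,x,y,z-.0162,"pics/ov6.png",(130,210,270,350),7,False,(.5315,.289))
```

```text
[17.3667, array([0.53192367, 0.28950734, 0.17929464]), array([ 3.14012872e+00, -9.91663322e-04,  1.57090795e+00]), array([ 0.64337127,  0.42085713, -5.09238884]), 0.03588334199863481]
```

View pics/ov5.png

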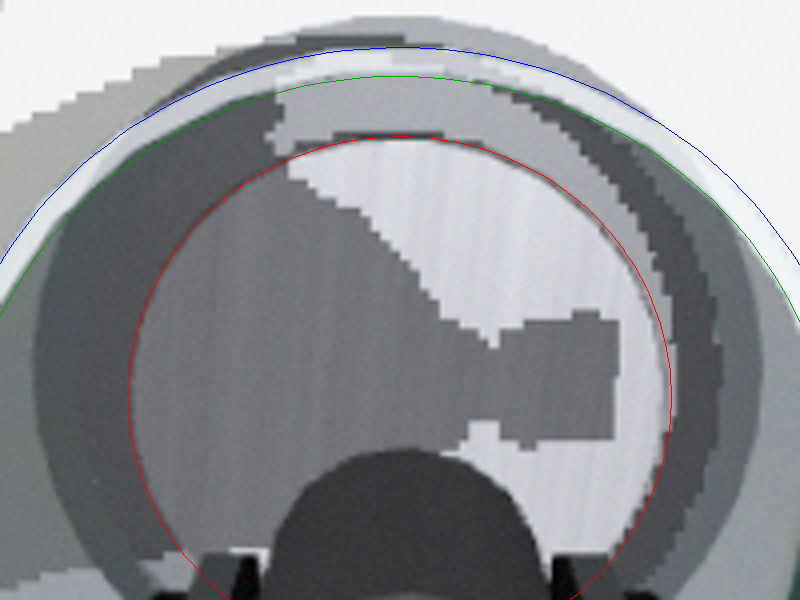

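View pics/ov6.png

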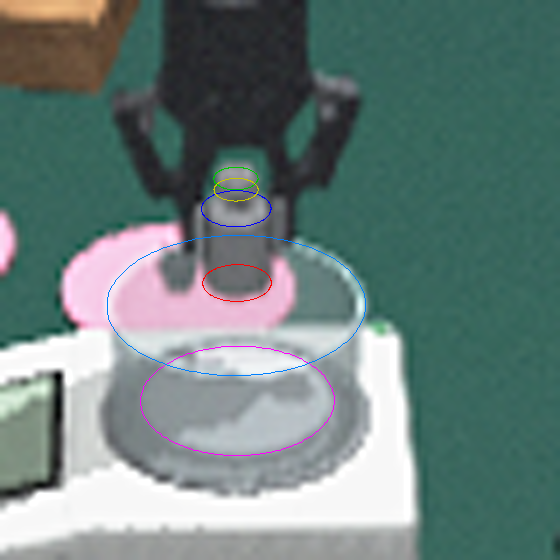

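The fit still holds at the lower height. The fingers and knuckles will clear the rim, since the parts below 150 mm are less than 40 mm off the axis. I'll lower further in small steps.

Emit:
apply_moves --targets '[{"jaw": 0, "xyz": [0, 0, 4], "dr": [0, 0, 0]}, {"jaw": 0, "xyz": [0, 0, 8], "dr": [0, 0, 0]}, {"jaw": 0, "xyz": [0, 0, 10], "dr": [0, 0, 0]}, {"jaw": 0, "xyz": [0, 0, 10], "dr": [0, 0, 0]}, {"jaw": 0, "xyz": [0, 0, 6], "dr": [0, 0, 0]}]'

```text
t: 17.78
position: [0.5303, 0.2887, 0.1381]
eef_rot: [-3.139, 0.001, 1.571]
wrist_force: [-0.5, -0.0, -5.6]
gripper_width: 0.0364
```

Emit:
apply_moves --targets '[{"jaw": 0, "xyz": [0, 0, 4], "dr": [0, 0, 0]}, {"jaw": 0, "xyz": [0, 0, 6], "dr": [0, 0, 0]}, {"jaw": 0, "xyz": [0, 0, 6], "dr": [0, 0, 0]}, {"jaw": 0, "xyz": [0, 0, 4], "dr": [0, 0, 0]}, {"jaw": 0, "xyz": [0, 0, 2], "dr": [0, 0, 0]}]'

```text
t: 18.2
position: [0.5311, 0.2891, 0.1176]
eef_rot: [-3.141, 0.0, 1.571]
wrist_force: [-0.2, 0.2, -4.6]
gripper_width: 0.0363
```

Run:
```python
from ov import *
for i in range(8): ctrl.snapshot("wrist")
W=ctrl.snapshot("wrist"); S=ctrl.snapshot("side"); st=ctrl.read_state()
print([st[k] for k in ("t","position","eef_rot","wrist_force","gripper_width")])
cv2.imwrite("pics/w15.png",W["image"][:,:,::-1])
crop(S,130,210,260,350,8,"pics/s15.png")
```

```text
[18.7, array([0.53145687, 0.28926759, 0.11849998]), array([ 3.14127405e+00, -2.12536755e-04,  1.57094167e+00]), array([ 0.28160971, -0.26991939, -5.32578447]), 0.03577518907640456]
```

View pics/w15.png

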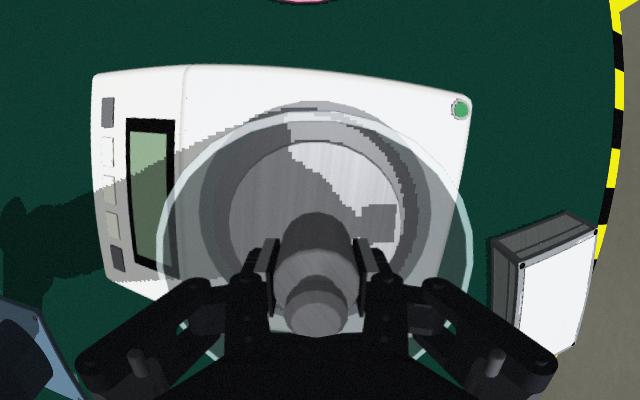

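View pics/s15.png

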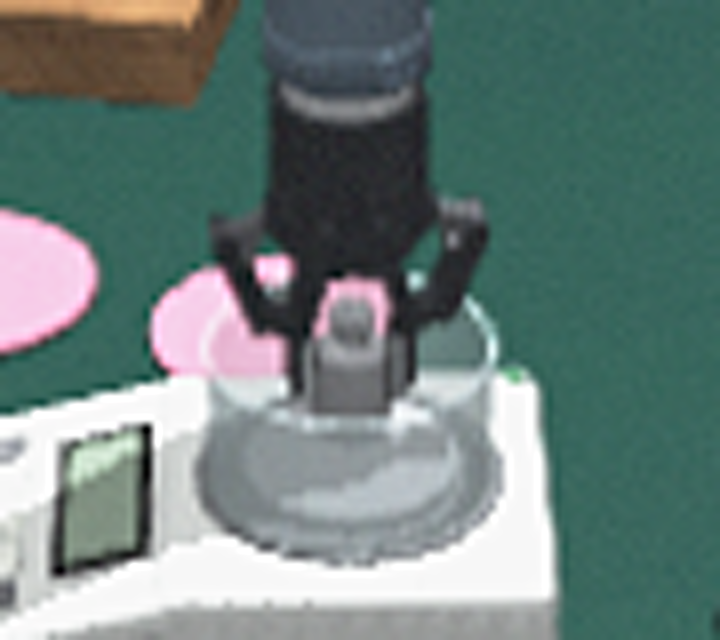

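Run:
```python
from ov import *
W=ctrl.snapshot("wrist"); S=ctrl.snapshot("side"); T=ctrl.snapshot("top"); st=ctrl.read_state(); x,y,z=st["position"]; print(x,y,z)
ovw(S,x,y,z-.0162,"pics/ov7.png",(140,210,270,350),8,False,(.5315,.289))
ov(W,.5315,.289,"pics/ov8.png",box=(95,245,215,415))
crop(T,170,290,230,330,6,"pics/t15.png")
```

```text
0.5313768534161909 0.28919391843658615 0.11836208712620187
```

View pics/ov7.png

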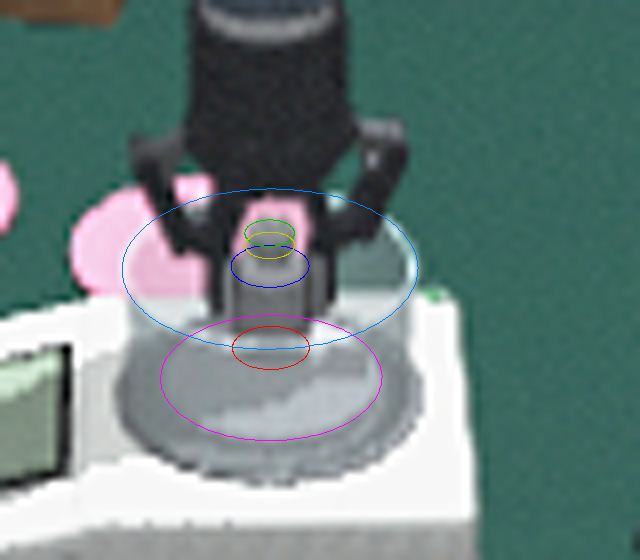

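View pics/ov8.png

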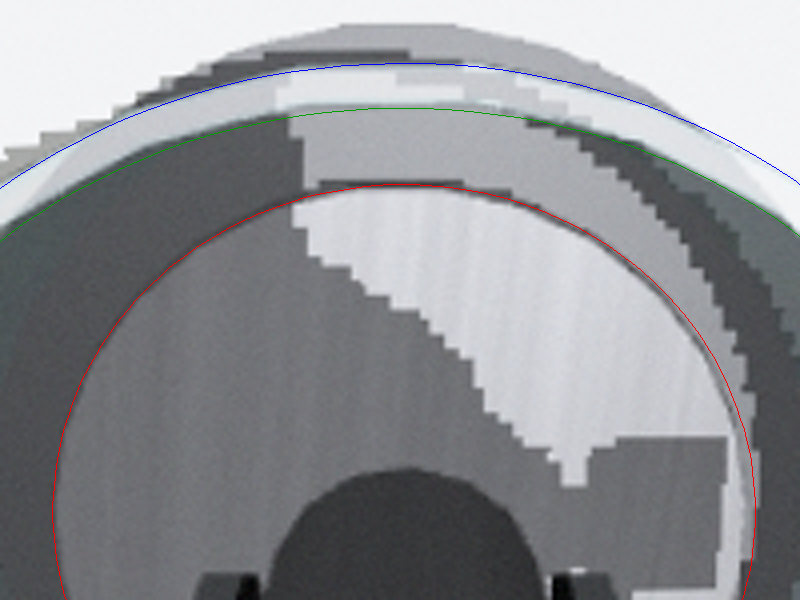

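Run:
```python
from ov import *
S=ctrl.snapshot("side")
im=S["image"][165:200,288:322,::-1]; cv2.imwrite("pics/s16.png",cv2.resize(cv2.convertScaleAbs(im,alpha=1.3,beta=-60),None,fx=16,fy=16,interpolation=cv2.INTER_NEAREST))
```

```text
(no output)
```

View pics/s16.png

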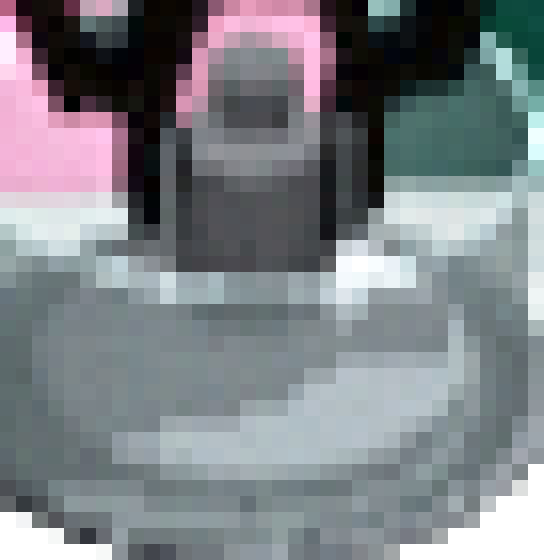

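In the zoomed side view the rim line covers the body at row 182–183. A darker strip of it shows through the glass just below, so the weight is there and within 1–2 px of its predicted place. Last step: 9.7 mm down, which should leave the weight 7.5 mm above the pan.

Emit:
apply_moves --targets '[{"jaw": 0, "xyz": [0, 0, 3], "dr": [0, 0, 0]}, {"jaw": 0, "xyz": [0, 0, 3], "dr": [0, 0, 0]}, {"jaw": 0, "xyz": [0, 0, 2.5], "dr": [0, 0, 0]}, {"jaw": 0, "xyz": [0, 0, 1.2], "dr": [0, 0, 0]}, {"jaw": 0, "xyz": [0, 0, 0], "dr": [0, 0, 0]}]'

```text
t: 19.32
position: [0.531, 0.289, 0.108]
eef_rot: [-3.141, 0.001, 1.571]
wrist_force: [-0.0, -0.3, -4.2]
gripper_width: 0.0362
```

Emit:
apply_moves --targets '[{"jaw": 0, "xyz": [0, 0, 0], "dr": [0, 0, 0]}, {"jaw": 0, "xyz": [0, 0, 0], "dr": [0, 0, 0]}, {"jaw": 0, "xyz": [0, 0, 0], "dr": [0, 0, 0]}, {"jaw": 0, "xyz": [0, 0, 0], "dr": [0, 0, 0]}, {"jaw": 0, "xyz": [0, 0, 0], "dr": [0, 0, 0]}]'

```text
t: 19.73
position: [0.5314, 0.2892, 0.1087]
eef_rot: [3.141, -0.0, 1.571]
wrist_force: [-0.2, 0.3, -5.0]
gripper_width: 0.0362
```

Run:
```python
from ov import *
for i in range(4): ctrl.snapshot("wrist"); print(ctrl.read_state()["position"])
W=ctrl.snapshot("wrist"); S=ctrl.snapshot("side"); T=ctrl.snapshot("top"); st=ctrl.read_state(); pickle.dump((W,S,st,T),open("pics/S17.pkl","wb"))
print([st[k] for k in ("t","position","eef_rot","wrist_force","gripper_width")])
x,y,z=st["position"]
r0,r1,c0,c1=(140,350,215,415)
ovw(W,x,y,z-.0162,"pics/ov9.png",(140,345,215,415),4,True,(.5315,.289))
cv2.imwrite("pics/s17.png",S["image"][:,:,::-1]);cv2.imwrite("pics/t17.png",T["image"][:,:,::-1])
```

```text
[0.53140001 0.28922574 0.10869016]
[0.53141882 0.28921782 0.10867984]
[0.53140141 0.28918891 0.10865111]
[0.53138604 0.28919243 0.10864594]
[20.0833, array([0.53136024, 0.28917388, 0.10859847]), array([3.14155556e+00, 1.98792102e-05, 1.57089967e+00]), array([ 0.15058732,  0.61163855, -5.19933434]), 0.03599320620868575]
```

View pics/ov9.png

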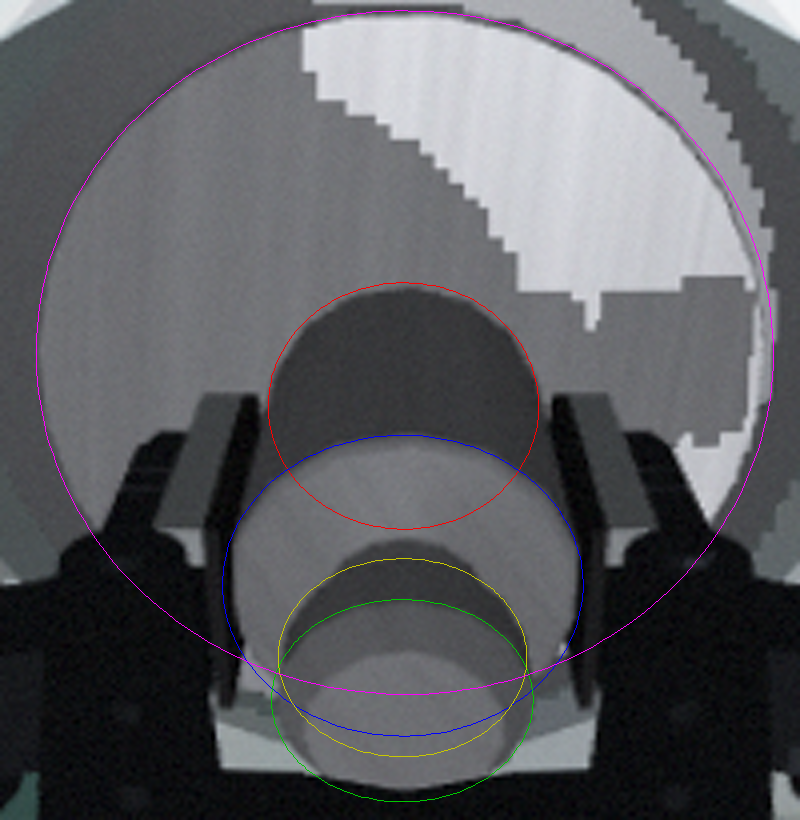

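View pics/s17.png

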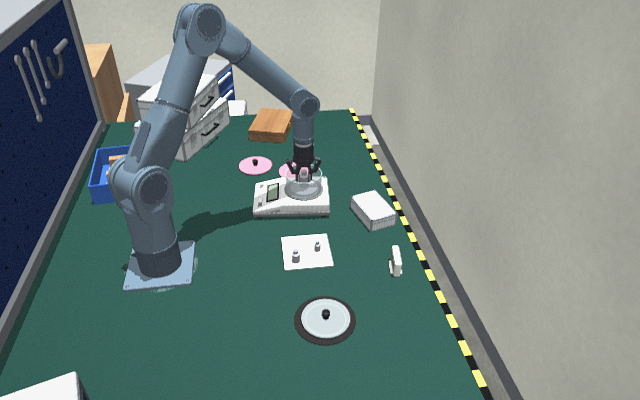

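View pics/t17.png

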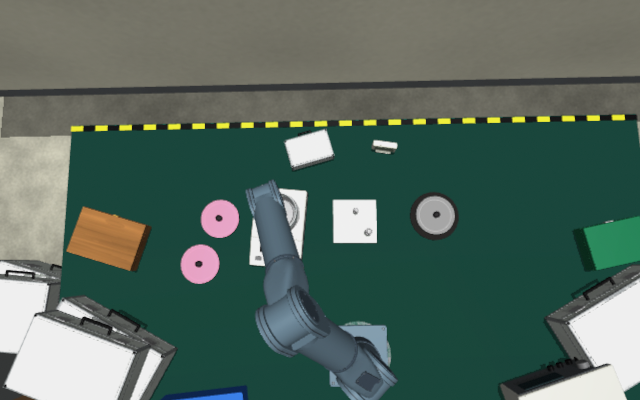

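```bash
python3 -c "
from bench import ctrl
print(ctrl.read_state()['position'],ctrl.read_state()['wrist_force']); print(ctrl.job_done())"
```

```text
[0.53136024 0.28917388 0.10859847] [ 0.15058732  0.61163855 -5.19933434]
the job is handed in; nothing more can be done
None
```

The job is handed in, with the 500 g weight still gripped and held over the weighing pan at about 20 s of the 64 s allowed. I got no verdict back.

- **Lid:** I lifted the clear lid off the draft shield by its knob, set it down in contact with the pad before opening the jaws, and left it knob up. My fits from the top and side cameras put it about 2.4 to 3.4 mm from the pad's centre. The wrist camera, before the last 2 mm correction, had put it about 2 mm off.
- **Weight:** its bottom is about 7.4 mm above the pan, going by the gripper height at the grasp, and it is within about 1 mm of the pan's centre. The arm is steady and the tool is vertical.
- **Contact:** the wrist force stayed at the weight's own load of about 5 N, and the wrist view shows no slip since the grasp. Neither shows any contact with the balance.
- **Other things:** in the last pictures the two smaller weights, the hygrometer, the case and the pink look-alike lids are where they were.

**Checks that disagreed:**
- The side camera's calibration was several millimetres off. The glass rim also hid the bottom of the weight in that view, so the final clearance rests on the arm's measured height and the wrist view.
- In the wrist picture the weight appears 1 to 2 mm off its predicted outline, which is within the calibration error.

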